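# Wind the clock movements and check each with the contact probe

### The job

Wind every clock movement on the bench by its key, clockwise, until its pointer stands in the green band of the dial. When all are wound, take the orange probe and press its tip for a moment onto the test studs so that each one clearly gives: on each movement the coloured stud and then its white one, taking the movements in the order red, yellow, blue (one may be missing). Then lay the probe flat back on the rubber mat, wholly on it, and leave the other things on the bench where they are.

Things in the scene. Friction and masses are not known exactly. Their poses are not given: they have to be found in the camera images.
- mat: Dark rubber mat fixed on the bench, 100 (its x) x 240 (its y) x 3 mm thick; origin at the centre of its underside. The probe lies on it at first and belongs on it.
- probe: Loose orange pen-like contact probe, 60 g or so: handle a bar 90 long (x) x 16 wide (y) x 22 mm high (z), and a round steel needle 6 mm thick that goes on along +x at mid height and sticks out 43 mm. Origin at the centre of the handle's underside. It lies flat, handle underside down.
- probe_tip (a point): Rounded end of the probe's needle: 88 mm along +x from the probe's origin and 11 mm above its underside.
- cushion: Bystander: steel watch case on a black round cushion, 72 mm across, 40 mm high; origin under its centre.
- plate: Bystander: brass disc 64 mm across, 13 mm high; origin under its centre.
- loupe: Bystander: black eye loupe, 44 mm across, 40 mm high; origin under its centre.
- mv_red: Clock movement, heavy (3 kg): black block with a red band, brass top plate 36 mm above the bench, white dial. Origin on the bench under the key's axis; it reaches x = -57 to +87, y = +-56 mm. Its key: an upright steel wing on a thin stem above the origin, 46 mm wide, 9 mm thick, 64 to 96 mm above the bench; its flats or its two ends can be gripped. May be absent.
- key_red (a joint): Key winding in rad, grows clockwise seen from above, 0 to 5.8 (stop). At 0 the wing lies along the movement's x axis and the black pointer (41 mm above the bench) points to its -x; both turn with the key. It resists with 0.09 N m plus 0.01 N m per rad and stays where it is let go. Pointer in the dial's green band: 4.6 to 5.4.
- stud_red_top (a point): Centre of the top of the red test stud of the red movement, a sprung round contact 18 mm across, its top 54 mm above the bench, at x = +64, y = +32 mm in the movement's frame, in a black collar 34 mm across and 48 mm high.
- stud_red (a joint): How far that red stud of the red movement is pushed down, m: 0 to 0.006; needs 1.5 N to start and 5 N at the bottom; springs back. The contact is made beyond 0.002.
- stud_red_w_top (a point): Centre of the top of the white test stud of the red movement, a sprung round contact 18 mm across, its top 54 mm above the bench, at x = +64, y = -32 mm in the movement's frame, in a black collar 34 mm across and 48 mm high.
- stud_red_w (a joint): How far that white stud of the red movement is pushed down, m: 0 to 0.006; needs 1.5 N to start and 5 N at the bottom; springs back. The contact is made beyond 0.002.
- mv_yellow: Clock movement, heavy (3 kg): black block with a yellow band, brass top plate 36 mm above the bench, white dial. Origin on the bench under the key's axis; it reaches x = -57 to +87, y = +-56 mm. Its key: an upright steel wing on a thin stem above the origin, 46 mm wide, 9 mm thick, 64 to 96 mm above the bench; its flats or its two ends can be gripped. May be absent.
- key_yellow (a joint): Key winding in rad, grows clockwise seen from above, 0 to 5.8 (stop). At 0 the wing lies along the movement's x axis and the black pointer (41 mm above the bench) points to its -x; both turn with the key. It resists with 0.09 N m plus 0.01 N m per rad and stays where it is let go. Pointer in the dial's green band: 4.6 to 5.4.
- stud_yellow_top (a point): Centre of the top of the yellow test stud of the yellow movement, a sprung round contact 18 mm across, its top 54 mm above the bench, at x = +64, y = +32 mm in the movement's frame, in a black collar 34 mm across and 48 mm high.
- stud_yellow (a joint): How far that yellow stud of the yellow movement is pushed down, m: 0 to 0.006; needs 1.5 N to start and 5 N at the bottom; springs back. The contact is made beyond 0.002.
- stud_yellow_w_top (a point): Centre of the top of the white test stud of the yellow movement, a sprung round contact 18 mm across, its top 54 mm above the bench, at x = +64, y = -32 mm in the movement's frame, in a black collar 34 mm across and 48 mm high.
- stud_yellow_w (a joint): How far that white stud of the yellow movement is pushed down, m: 0 to 0.006; needs 1.5 N to start and 5 N at the bottom; springs back. The contact is made beyond 0.002.
- mv_blue: Clock movement, heavy (3 kg): black block with a blue band, brass top plate 36 mm above the bench, white dial. Origin on the bench under the key's axis; it reaches x = -57 to +87, y = +-56 mm. Its key: an upright steel wing on a thin stem above the origin, 46 mm wide, 9 mm thick, 64 to 96 mm above the bench; its flats or its two ends can be gripped. May be absent.
- key_blue (a joint): Key winding in rad, grows clockwise seen from above, 0 to 5.8 (stop). At 0 the wing lies along the movement's x axis and the black pointer (41 mm above the bench) points to its -x; both turn with the key. It resists with 0.09 N m plus 0.01 N m per rad and stays where it is let go. Pointer in the dial's green band: 4.6 to 5.4.
- stud_blue_top (a point): Centre of the top of the blue test stud of the blue movement, a sprung round contact 18 mm across, its top 54 mm above the bench, at x = +64, y = +32 mm in the movement's frame, in a black collar 34 mm across and 48 mm high.
- stud_blue (a joint): How far that blue stud of the blue movement is pushed down, m: 0 to 0.006; needs 1.5 N to start and 5 N at the bottom; springs back. The contact is made beyond 0.002.
- stud_blue_w_top (a point): Centre of the top of the white test stud of the blue movement, a sprung round contact 18 mm across, its top 54 mm above the bench, at x = +64, y = -32 mm in the movement's frame, in a black collar 34 mm across and 48 mm high.
- stud_blue_w (a joint): How far that white stud of the blue movement is pushed down, m: 0 to 0.006; needs 1.5 N to start and 5 N at the bottom; springs back. The contact is made beyond 0.002.

How it is judged:
On the way, in this order (a step that is already met when the one before it is completed fails the run):
1. all movements present are wound into the green (value of joint key_red between 4.6 and 5.4 rad and value of joint key_yellow between 4.6 and 5.4 rad and value of joint key_blue between 4.6 and 5.4 rad), for 0.3 s.
2. the probe's tip presses down the coloured test stud of the red movement (distance between probe_tip and stud_red_top below 0.012 m and value of joint stud_red above 0.002 m), for 0.2 s.
3. the probe's tip presses down the white test stud of the red movement (distance between probe_tip and stud_red_w_top below 0.012 m and value of joint stud_red_w above 0.002 m), for 0.2 s.
4. the probe's tip presses down the coloured test stud of the yellow movement (distance between probe_tip and stud_yellow_top below 0.012 m and value of joint stud_yellow above 0.002 m), for 0.2 s.
5. the probe's tip presses down the white test stud of the yellow movement (distance between probe_tip and stud_yellow_w_top below 0.012 m and value of joint stud_yellow_w above 0.002 m), for 0.2 s.
6. the probe's tip presses down the coloured test stud of the blue movement (distance between probe_tip and stud_blue_top below 0.012 m and value of joint stud_blue above 0.002 m), for 0.2 s.
7. the probe's tip presses down the white test stud of the blue movement (distance between probe_tip and stud_blue_w_top below 0.012 m and value of joint stud_blue_w above 0.002 m), for 0.2 s.
At the end, for the whole second after the job is handed in: Every movement present has its key between 4.6 and 5.4 rad (pointer in the green), and the probe lies flat and at rest on the mat, released, wholly within the mat's outline (2 mm allowed; the handle's rear end lies 45 mm behind the probe's origin) (all of step 1 and x of probe_tip in the frame of mat between -0.052 and 0.052 m and x of probe in the frame of mat between -0.052 and 0.052 m and y of probe_tip in the frame of mat between -0.122 and 0.122 m and y of probe in the frame of mat between -0.077 and 0.077 m and z of each of probe_tip, probe in the frame of mat below 0.022 m and contact force between the fingers and probe below 0.1 N and linear speed of probe below 0.02 m/s); the robot touches nothing.
It fails at once if the cushion is pushed more than 25 mm from its place (distance of cushion from where it was at the start of the episode above 0.025 m).
It fails at once if the plate is pushed more than 25 mm from its place (distance of plate from where it was at the start of the episode above 0.025 m).
It fails at once if the loupe is pushed more than 25 mm from its place (distance of loupe from where it was at the start of the episode above 0.025 m).
Of mv_red, mv_yellow, mv_blue only 2 to 3 are there at a start; the rules pass over those that are not, and their reading is None.
At some moment in a run one of probe may be knocked a few centimetres aside while the robot is not near it.
Once in a run the grip may slacken for a moment while it holds something.
It also fails if it takes over 210 s, if anything falls off the work surface, if the arm or the gripper's body presses on something with over 40 N, if the wrist force passes 120 N, or if a joint passes its speed limit or range.

### The arm

A 6-joint arm with a two-finger parallel gripper is mounted at the origin on the work surface. World frame = base frame: x ahead of the robot, y to its left, z up, the work surface at z = 0. Lengths are in m, angles in rad, forces in N, time in s.
With the tool pointing down it reaches from about 0.25 to 0.775 m from the base axis. Payload 4 kg.
Tool frame: the origin (TCP) lies between the finger pads; the fingertips stand 14 mm ahead of it and the grasp point (between the pads) lies 5 mm behind it (nose_length is the distance from the TCP to the fingertips, in m); z points along the fingers, y is the line along which they close (so a half turn about z gives the same grasp; the last joint's range is limited). The gripper opens to 94 mm and grips with 3 to 60 N. Pads are 16 mm wide; open, the fingers measure 119 mm over their backs; the gripper's body (75 mm by 177 mm) begins 78 mm behind the grasp point.
Start: joints at [1.067, 0.087, 1.371, -0, 1.684, -0.103], TCP at [0.215, 0.506, 0.22] pointing down, gripper open.
Joint ranges: [-3.1, 3.1], [-0.76, 2.03], [0.27, 2.55], [-1.08, 4.22], [0.17, 2.65], [-2.57, 2.57]. Speed limits (rad/s): [2.79, 2.79, 3.14, 3.14, 3.14, 3.14].

### API

Orientations are given as [roll, pitch, yaw] about the fixed x, y, z axes, in that order (R = Rz(yaw) Ry(pitch) Rx(roll)).
In Python, from bench import * gives the robot as it stands.
- The arm moves only by the tool move_arm, never from a script. Its argument "steps" is one flat list of numbers, 7 for each row, row after row: the turn, a rotation vector about the world's x, y, z in rad, then the shift along the world's x, y, z in m, then the opening, from 0 (shut) to 1 (fully open). A call has 1 to 12 rows; each row is the pose to reach, as a shift and turn from the pose commanded when the call began; what a row does not reach only later rows make up. A row lasts 1/10 s, in which the tool goes at most 50 mm and 8.59 degrees, less where a joint would pass 70% of its speed; a pose out of reach is approached as far as the arm can. A call with a gripper value outside its range is refused whole. The fingers move at their own pace and stop on an object; the grip force is fixed at half the most. Time passes only in rows, so rows that repeat a pose let the fingers close. It gives the time, the measured TCP pose, the force, the opening and the grip force at its end, in the units of the state.
- get_obs(): the state, without advancing time (a new reading comes with each control period).
- snapshot(name): name is "side" or "top"; returns (picture, depth): 480x640x3 uint8, red, green, blue; 480x640 float32, m along the optical axis (not along the pixel's ray), 0 where there is no reading.
- camera_model(name): a dict with "fx", "fy", "cx", "cy" (pixels), "rvec" (rotation vector, rad) and "tvec" (3), from world to camera coordinates, as OpenCV has them. Camera axes: x right, y down, z forward; pixel columns grow to the right and rows downward; lengths in m; the calibration is good to about 2 mm. A picture is of the moment at which its call begins. camera_model takes no time and is no camera call.
- close_job(): hands the job in; it is judged then, once.
Trained networks look in the newest picture that a camera, given by its name, has taken for a name from the list of things; names that differ only in an ending like _2 or _b are one class to them, and where a whole thing is asked for, a point or a joint stands for the part that bears it (a point fixed in the world has none). Each returns a list of dicts, best first, with "score" (0 to 1); they miss things now and then, are a little off and sometimes report something else, mostly with a low value. They report only what shows in the picture. A call takes as long as a camera call.
- silhouettes(camera, target): "pixels" (480x640 bool, what is visible of it) and "uv" ([column, row] in pixels, amid what is visible of it).
- spot_point(camera, target): "uv" ([column, row] in pixels: a listed point, or the origin of a listed thing).
The state is a dict: "time": time; "joint_positions": joint angles; "qvel": joint speeds; "joint_torque": joint torques, N m; "tool_pos": TCP position; "ee_rot": TCP orientation; "wrist_force": force on the tool from outside, world axes, zero at the start; "wrist_torque": the same for the moment, N m; "width": finger opening in m; "finger_force": force on a finger pad.
Only numpy, scipy, OpenCV 4.12 (cv2) and the standard library are available. Lean on these libraries where they do the work, as an engineer would, in place of code of your own. Each camera call takes 0.05 s, during which the arm holds its last target. There are 200 camera calls.

## Working session

There is one attempt and no reset: what is moved stays moved. The work goes in short steps, Python scripts to look and compute and a tool call to move; the robot and the scene stay as the last step left them, time stands still between calls to the robot, and variables do not carry over. Pictures are saved under pics/ and viewed, at most 14 in all, crops included, and the job is handed in when it is done.

Besides the shell and the picture viewer there is one more tool, called after "Request:" as name(argument=value, ...), one argument or row to a line, values as JSON. move_arm: Moves the arm, as the interface text tells. Its arguments: {"type":"object","properties":{"steps":{"type":"array"}},"required":["steps"]}

```bash
mkdir -p pics
cat > h.py <<'E'
from bench import *
import numpy as np, cv2
from scipy.spatial.transform import Rotation as R
def cam(n):
    m=camera_model(n); K=np.array([[m['fx'],0,m['cx']],[0,m['fy'],m['cy']],[0,0,1]]); 
    return K,cv2.Rodrigues(np.array(m['rvec'],float))[0],np.array(m['tvec'],float).ravel()
def onz(n,uv,z):
    K,Rm,t=cam(n); d=Rm.T@np.linalg.solve(K,[uv[0],uv[1],1]); c=-Rm.T@t
    return c+d*(z-c[2])/d[2]
def cloud(n,depth):
    K,Rm,t=cam(n); v,u=np.mgrid[:480,:640]; 
    p=np.stack([(u-K[0,2])/K[0,0]*depth,(v-K[1,2])/K[1,1]*depth,depth],-1)
    return (p-t)@Rm
def proj(n,P):
    K,Rm,t=cam(n); q=K@(Rm@np.asarray(P,float)+t); return q[:2]/q[2]
def save(name,im): cv2.imwrite('pics/'+name+'.png',im[...,::-1])
E
python3 - <<'E'
from h import *
for n in('top','side'):
    im,d=snapshot(n); save(n+'0',im); np.save(n+'0.npy',d)
    K,Rm,t=cam(n); print(n,-Rm.T@t,Rm[2],K[0,0])
for o,z in [('mat',.003),('probe',.003),('probe_tip',.014),('cushion',0),('plate',0),('loupe',0)]+[(a%c,z) for c in('red','yellow','blue') for a,z in(('mv_%s',0),('stud_%s_top',.054),('stud_%s_w_top',.054))]:
    for r in spot_point('top',o)[:2]: print(o,round(r['score'],2),np.round(r['uv'],1),onz('top',r['uv'],z).round(4))
s=get_obs();print(s['tool_pos'],s['ee_rot'],s['time'],s['width'])
E
```

```text
top [0.41565449 0.02766544 1.28849213] [ 0.08501919 -0.02606998 -0.9960382 ] 617.6453677174355
side [-0.11543528 -0.69164347  0.80651667] [ 0.53484946  0.57408815 -0.61996681] 589.2066807241666
mat 0.64 [304.8 285. ] [0.4416 0.0403 0.003 ]
probe 0.71 [313.4 282.8] [0.4462 0.0225 0.003 ]
probe_tip 0.63 [270.6 284.9] [0.4415 0.1104 0.014 ]
cushion 0.61 [236.4 165.4] [0.6932 0.1856 0.    ]
plate 0.77 [425.1 157.2] [ 0.7137 -0.2145  0.    ]
plate 0.22 [313.8 282.8] [0.4463 0.0216 0.    ]
mv_red 0.74 [463.7 222.6] [ 0.5738 -0.2947  0.    ]
mv_red 0.66 [171.7 251.2] [0.5113 0.3171 0.    ]
stud_red_top 0.6 [153.7 215.1] [0.5796 0.3424 0.054 ]
stud_red_w_top 0.41 [189.6 220.9] [0.5682 0.2708 0.054 ]
stud_red_w_top 0.27 [330.3 161. ] [ 0.6919 -0.0109  0.054 ]
mv_yellow 0.82 [470.3 260.9] [ 0.4928 -0.3072  0.    ]
stud_yellow_top 0.49 [463.8 220.7] [ 0.5711 -0.2815  0.054 ]
stud_yellow_w_top 0.45 [494.3 229.5] [ 0.5534 -0.3433  0.054 ]
mv_blue 0.81 [310.4 195.3] [0.6303 0.0293 0.    ]
mv_blue 0.56 [465.3 258.3] [ 0.4983 -0.2968  0.    ]
stud_blue_w_top 0.63 [333.  164.1] [ 0.6856 -0.0164  0.054 ]
stud_blue_w_top 0.4 [314.4 281.4] [0.4478 0.0207 0.054 ]
[0.21461321 0.50643249 0.21951418] [3.14146961e+00 1.87270004e-05 2.74076514e+00] 0.85 0.0941257284578852
```

View pics/top0.png

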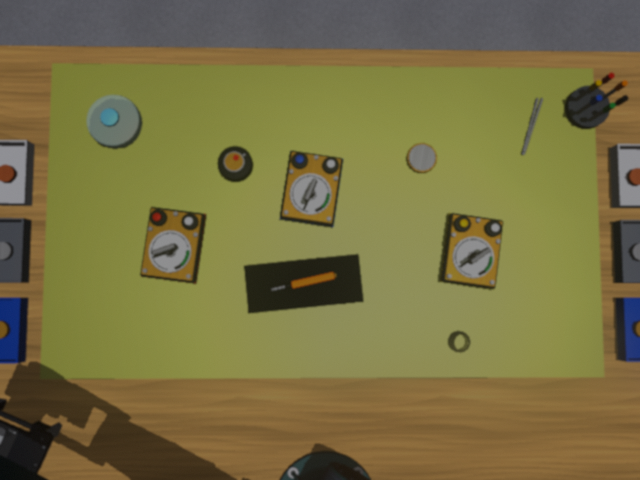

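View pics/side0.png

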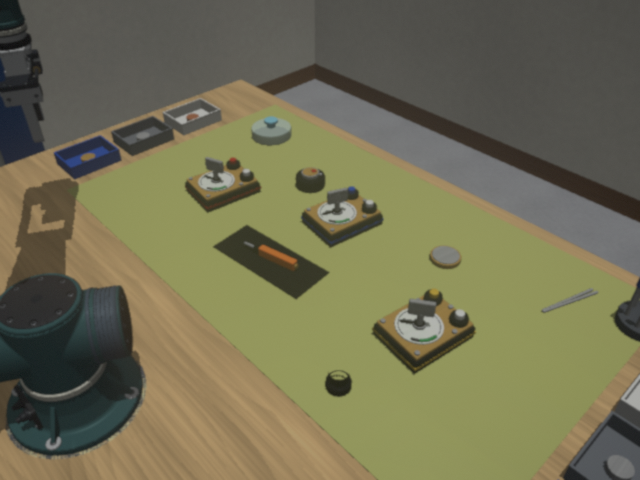

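The top view shows red (172,245), blue (312,190) and yellow (472,252) movements, the mat at (304,284) with the probe's tip pointing left, and the keys already partly turned. Next I measure poses.

```bash
cat >> h.py <<'E'
def wing(P,c,zl=.062,zh=.11):
    m=(P[...,2]>zl)&(P[...,2]<zh)&(np.hypot(P[...,0]-c[0],P[...,1]-c[1])<.04)
    q=P[m][:,:2]; 
    if len(q)<5: return None
    (cx,cy),(w,h),a=cv2.minAreaRect((q*1000).astype(np.float32))
    w_,v=np.linalg.eigh(np.cov(q.T)); d=v[:,1]; 
    return q.mean(0).round(4),len(q),round(float(np.degrees(np.arctan2(d[1],d[0]))),1),P[m][:,2].max().round(3)
E
python3 - <<'E'
from h import *
im=cv2.imread('pics/top0.png'); d=np.load('top0.npy'); P=cloud('top',d)
ds=np.load('side0.npy'); S=cloud('side',ds)
hsv=cv2.cvtColor(im,cv2.COLOR_BGR2HSV)
for n,(u,v) in dict(red=(172,245),blue=(312,190),yellow=(472,252)).items():
    c=P[v,u]
    m=(P[...,2]>.028)&(np.hypot(P[...,0]-c[0],P[...,1]-c[1])<.13)
    # top plate outline projected on z
    mm=(P[...,2]>.025)&(P[...,2]<.047)&(np.hypot(P[...,0]-c[0],P[...,1]-c[1])<.13)
    q=P[mm][:,:2]; r=cv2.minAreaRect((q*1000).astype(np.float32))
    print(n,'rect',np.round(r[0],1),np.round(r[1],1),round(r[2],1),'topz',np.median(P[mm][:,2]).round(4))
    ctr=np.array(r[0])/1000
    for th in [r[2],r[2]-90]:
        pass
    # studs
    mt=(P[...,2]>.044)&(P[...,2]<.06)&m
    cr=(P[...,2]>.044)&(P[...,2]<.06)&m&(P[...,0]>ctr[0]+.02)
    pts=P[cr][:,:2]; 
    _,lab,cen=cv2.kmeans(pts.astype(np.float32),2,None,(3,50,1e-6),5,cv2.KMEANS_PP_CENTERS)
    print('  collars',cen.round(4).tolist(), np.linalg.norm(cen[0]-cen[1]).round(4), 'wing top',wing(P,ctr),'wing side',wing(S,ctr))
    crop=cv2.resize(im[v-45:v+45,u-45:u+45],(400,400),interpolation=cv2.INTER_CUBIC); cv2.imwrite(f'c_{n}.png',crop)
cv2.imwrite('pics/crops.png',cv2.resize(cv2.hconcat([cv2.imread(f'c_{n}.png') for n in('red','yellow','blue')]),(798,266)))
E
```

```text
red rect [524.  309.9] [112.4 143.7] 82.9 topz 0.0373
  collars [[0.5764999985694885, 0.3343000113964081], [0.5685999989509583, 0.2711000144481659]] 0.0636 wing top (array([0.5089, 0.3101]), 173, 110.2, np.float64(0.1)) wing side (array([0.5071, 0.3093]), 232, 112.1, np.float64(0.101))
blue rect [642.4  26.9] [111.8 144.1] 81.8 topz 0.0377
  collars [[0.685699999332428, -0.011500000022351742], [0.6949999928474426, 0.05119999870657921]] 0.0634 wing top (array([0.6264, 0.029 ]), 141, 156.5, np.float64(0.102)) wing side (array([0.6247, 0.0272]), 288, 155.5, np.float64(0.101))
yellow rect [ 513.9 -304.8] [113.2 144.2] 81.8 topz 0.0377
  collars [[0.5575000047683716, -0.3418000042438507], [0.5666000247001648, -0.2793999910354614]] 0.0631 wing top (array([ 0.4988, -0.3006]), 159, 126.0, np.float64(0.101)) wing side (array([ 0.4952, -0.3043]), 445, 124.6, np.float64(0.1))
```

View pics/crops.png

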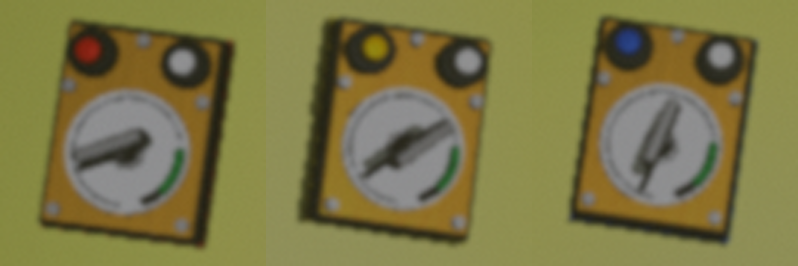

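All three movements are present. Key origins and windings are red (.509,.311) at 1.08 rad, yellow (.4985,−.302) at .81 and blue (.627,.029) at .27. I start with red, gripping the flats at tool yaw 110.5°.

Request:
move_arm(
  steps=[0,0,-0.1,0.037,-0.025,0,0.6,0,0,-0.2,0.074,-0.049,0,0.6,0,0,-0.3,0.11,-0.073,0,0.6,0,0,-0.4,0.147,-0.098,0,0.6,0,0,-0.5,0.184,-0.122,0,0.6,0,0,-0.6,0.221,-0.147,0,0.6,0,0,-0.7,0.258,-0.171,0,0.6,0,0,-0.81,0.294,-0.195,0,0.6,0,0,-0.81,0.294,-0.195,-0.03,0.6,0,0,-0.81,0.294,-0.195,-0.07,0.6,0,0,-0.81,0.294,-0.195,-0.11,0.6,0,0,-0.81,0.294,-0.195,-0.134,0.6],
)

```text
time: 2.05
tool_pos: [0.5071, 0.3103, 0.0816]
ee_rot: [-3.137, 0.001, 1.93]
wrist_force: [-0.6, -0.5, -0.9]
width: 0.0563
finger_force: 0.0
```

Request:
move_arm(
  steps=[0,0,0,0,0,0,0.6,0,0,0,0,0,0,0,0,0,0,0,0,0,0,0,0,0,0,0,0,0,0,0,0,0,0,0,0,0,0,0,0,0,0,0],
)

```text
time: 2.65
tool_pos: [0.509, 0.3117, 0.0866]
ee_rot: [3.14, -0.0, 1.931]
wrist_force: [-0.9, -0.9, 0.4]
width: 0.02
finger_force: 0.0
```

Request:
move_arm(
  steps=[0,0,0,0,0,0,0,0,0,0,0,0,0,0,0,0,0,0,0,0,0,0,0,0,0,0,0,0,0,0,-0.1,0,0,0,0],
)

```text
time: 3.15
tool_pos: [0.5087, 0.3115, 0.0859]
ee_rot: [3.141, -0.0, 1.829]
wrist_force: [-0.6, 0.1, 2.3]
width: 0.0087
finger_force: 30.0
```

Request:
move_arm(
  steps=[0,0,-0.14,0,0,0,0,0,0,-0.28,0,0,0,0,0,0,-0.42,0,0,0,0,0,0,-0.56,0,0,0,0,0,0,-0.7,0,0,0,0,0,0,-0.84,0,0,0,0,0,0,-0.98,0,0,0,0,0,0,-1.12,0,0,0,0,0,0,-1.26,0,0,0,0,0,0,-1.4,0,0,0,0,0,0,-1.54,0,0,0,0,0,0,-1.68,0,0,0,0],
)

```text
time: 4.35
tool_pos: [0.5051, 0.3138, 0.0858]
ee_rot: [-3.137, 0.006, 0.147]
wrist_force: [-7.5, 6.4, 5.1]
width: 0.009
finger_force: 30.0
```

Request:
move_arm(
  steps=[0,0,-0.1,0,0,0,0,0,0,-0.18,0,0,0,0,0,0,-0.18,0,0,0,0,0,0,-0.18,0,0,0,0],
)

```text
time: 4.75
tool_pos: [0.505, 0.3144, 0.0858]
ee_rot: [-3.137, 0.007, -0.027]
wrist_force: [-8.6, 6.2, 4.7]
width: 0.0082
finger_force: 30.0
```

Run:
```python
from h import *
im,d=snapshot('top'); save('t1',im); P=cloud('top',d)
s,ds=snapshot('side'); u,v=proj('side',[.509,.311,.05]).astype(int); save('s1',cv2.resize(s[max(v-60,0):v+60,u-80:u+80],(640,480),interpolation=cv2.INTER_CUBIC)); print(wing(cloud('side',ds),[.509,.311],.062,.07))
print({k:np.round(v,3) for k,v in get_obs().items()})
```

```text
(array([0.5069, 0.3097]), 25, 173.5, np.float64(0.07))
{'time': np.float64(4.85), 'joint_positions': array([0.457, 0.25 , 1.452, 0.007, 1.444, 2.054]), 'qvel': array([ 0.   , -0.   ,  0.001,  0.   , -0.   , -0.001]), 'joint_torque': array([ -5.68 , -36.877, -28.886,  -2.749,  -1.531,  -0.041]), 'tool_pos': array([0.505, 0.314, 0.086]), 'ee_rot': array([-3.137,  0.007, -0.027]), 'wrist_force': array([-8.113,  6.052,  4.942]), 'wrist_torque': array([ 0.883,  1.418, -0.06 ]), 'finger_force': np.float64(30.0), 'width': np.float64(0.009)}
```

View pics/s1.png

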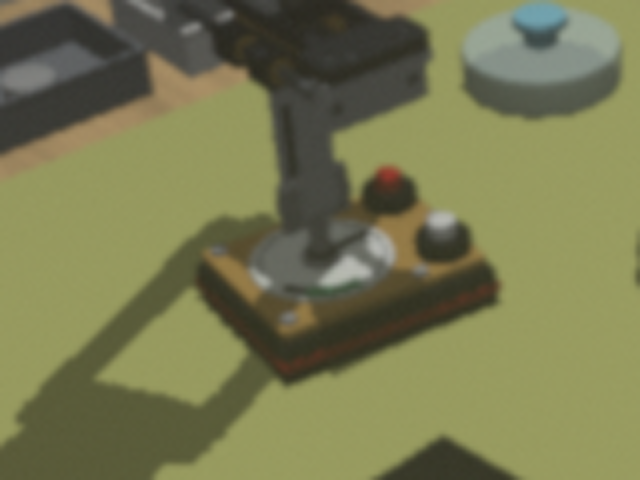

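Red works: the pointer now points toward the studs. I open, turn back 180° around the wing and grip again.

Request:
move_arm(
  steps=[0,0,0,0,0,0,0.7,0,0,0,-0.001,0.001,0,0.7,0,0,0,-0.001,0.001,0,0.7,0,0,0,-0.001,0.001,0,0.7,0,0,0.14,-0.001,0.001,0,0.7,0,0,0.28,-0.001,0.001,0,0.7,0,0,0.42,-0.001,0.001,0,0.7,0,0,0.56,-0.001,0.001,0,0.7,0,0,0.7,-0.001,0.001,0,0.7,0,0,0.84,-0.001,0.001,0,0.7,0,0,0.98,-0.001,0.001,0,0.7,0,0,1.12,-0.001,0.001,0,0.7],
)

```text
time: 6.05
tool_pos: [0.5078, 0.312, 0.0854]
ee_rot: [3.141, 0.0, 1.096]
wrist_force: [0.0, 0.2, 0.3]
width: 0.0657
finger_force: 0.0
```

Request:
move_arm(
  steps=[0,0,0.14,0,0,0,0.7,0,0,0.28,0,0,0,0.7,0,0,0.42,0,0,0,0.7,0,0,0.56,0,0,0,0.7,0,0,0.7,0,0,0,0.7,0,0,0.84,0,0,0,0.7,0,0,0.98,0,0,0,0.7,0,0,1.12,0,0,0,0.7,0,0,1.26,0,0,0,0.7,0,0,1.4,0,0,0,0.7,0,0,1.54,0,0,0,0.6,0,0,1.68,0,0,0,0.6],
)

```text
time: 7.25
tool_pos: [0.5078, 0.312, 0.0853]
ee_rot: [-3.141, -0.0, 2.776]
wrist_force: [-0.0, 0.3, -0.4]
width: 0.0568
finger_force: 0.0
```

Request:
move_arm(
  steps=[0,0,0.14,0,0,0,0.4,0,0,0.28,0,0,0,0.3,0,0,0.34,0,0,0,0.3,0,0,0.34,0,0,0,0,0,0,0.34,0,0,0,0,0,0,0.34,0,0,0,0,0,0,0.34,0,0,0,0,0,0,0.34,0,0,0,0,0,0,0.34,0,0,0,0,0,0,0.34,0,0,0,0,0,0,0.34,0,0,0,0],
)

```text
time: 8.35
tool_pos: [0.5077, 0.3144, 0.0855]
ee_rot: [3.138, 0.001, 3.111]
wrist_force: [0.2, 4.6, -1.4]
width: 0.009
finger_force: 30.0
```

Request:
move_arm(
  steps=[0,0,-0.14,0,0.001,0,0,0,0,-0.28,0,0.002,0,0,0,0,-0.42,0,0.002,0,0,0,0,-0.56,0,0.002,0,0,0,0,-0.7,0,0.002,0,0,0,0,-0.84,0,0.002,0,0,0,0,-0.98,0,0.002,0,0,0,0,-1.12,0,0.002,0,0,0,0,-1.26,0,0.002,0,0,0,0,-1.4,0,0.002,0,0,0,0,-1.54,0,0.002,0,0,0,0,-1.68,0,0.002,0,0],
)

```text
time: 9.55
tool_pos: [0.5079, 0.3146, 0.0854]
ee_rot: [3.141, -0.0, 1.425]
wrist_force: [1.0, 1.3, -0.6]
width: 0.0085
finger_force: 30.0
```

Request:
move_arm(
  steps=[0,0,-0.14,0,0,0,0,0,0,-0.27,0,0,0,0,0,0,-0.27,0,0,0,0,0,0,-0.27,0,0,0,0,0,0,-0.27,0,0,0,0.7,0,0,-0.27,0,0,0,0.7,0,0,-0.27,0,0,0,0.7,0,0,-0.27,0,0,0.05,0.7,0,0,-0.27,0,0,0.1,0.7,0,0,-0.27,0,0,0.13,0.7,0,0,-0.27,0,-0.05,0.13,0.7,0,0,-0.27,0,-0.1,0.13,0.7],
)

```text
time: 10.75
tool_pos: [0.508, 0.2144, 0.2174]
ee_rot: [3.138, -0.002, 1.165]
wrist_force: [0.8, -1.3, -0.2]
width: 0.0655
finger_force: 0.0
```

Run:
```python
from h import *
im,d=snapshot('top'); save('t2',im); P=cloud('top',d)
s,ds=snapshot('side'); S=cloud('side',ds)
print(wing(P,[.509,.311]),wing(S,[.509,.311]))
u,v=proj('top',[.509,.31,.05]).astype(int)
cv2.imwrite('pics/t2c.png',cv2.resize(im[v-45:v+45,u-45:u+45,::-1],(500,500),interpolation=cv2.INTER_CUBIC))
o=get_obs();print(o['tool_pos'],o['ee_rot'],o['joint_positions'])
```

```text
None (array([0.5044, 0.3049]), 113, 69.4, np.float64(0.099))
[0.50785792 0.20973368 0.21630537] [3.13954800e+00 1.76117459e-03 1.15514629e+00] [ 0.29009255  0.08655979  1.37769419 -0.00268173  1.67692435  0.70545616]
```

View pics/t2c.png

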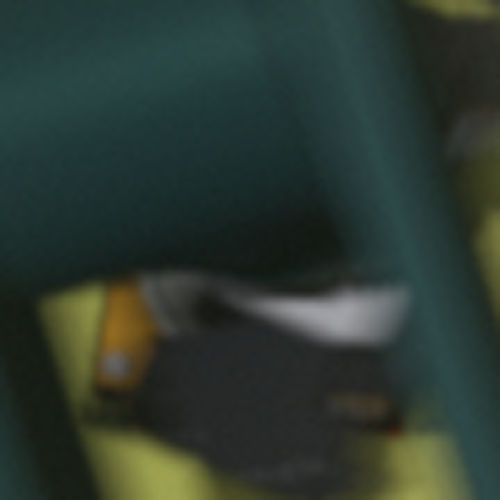

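The arm hides most of this view, but red's dial is partly visible and the side depth gives the wing at 69°, as expected (66°). Next is blue.

Request:
move_arm(
  steps=[0,0,0.14,0.012,-0.018,0,0.7,0,0,0.28,0.024,-0.036,0,0.7,0,0,0.42,0.036,-0.054,0,0.7,0,0,0.56,0.048,-0.072,0,0.7,0,0,0.7,0.06,-0.09,0,0.7,0,0,0.84,0.072,-0.108,0,0.7,0,0,0.98,0.084,-0.126,0,0.7,0,0,1.12,0.096,-0.144,0,0.7,0,0,1.26,0.108,-0.162,0,0.7,0,0,1.4,0.118,-0.18,0,0.7,0,0,1.54,0.118,-0.18,0,0.7,0,0,1.568,0.118,-0.18,0,0.6],
)

```text
time: 12.05
tool_pos: [0.6258, 0.0344, 0.215]
ee_rot: [3.141, -0.001, 2.73]
wrist_force: [-0.1, 0.6, 0.8]
width: 0.0612
finger_force: 0.0
```

Request:
move_arm(
  steps=[0,0,0,0,0,-0.03,0.5,0,0,0,0,0,-0.07,0.4,0,0,0,0,0,-0.11,0.4,0,0,0,0,0,-0.13,0.4,0,0,0,0,0,-0.13,0.2,0,0,0,0,0,-0.13,0,0,0,0,0,0,-0.13,0,0,0,0,0,0,-0.13,0,0,0,0,0,0,-0.13,0,0,0,0,0,0,-0.13,0,0,0,0,0,0,-0.13,0,0,0,0,0,0,-0.13,0],
)

```text
time: 13.25
tool_pos: [0.6257, 0.0316, 0.0881]
ee_rot: [-3.137, 0.003, 2.727]
wrist_force: [-3.0, -6.0, 3.2]
width: 0.0091
finger_force: 30.0
```

Request:
move_arm(
  steps=[0,0,-0.14,0,-0.001,0,0,0,0,-0.28,-0.001,-0.002,0,0,0,0,-0.42,-0.001,-0.002,0,0,0,0,-0.56,-0.001,-0.002,0,0,0,0,-0.7,-0.001,-0.002,0,0,0,0,-0.84,-0.001,-0.002,0,0,0,0,-0.98,-0.001,-0.002,0,0,0,0,-1.12,-0.001,-0.002,0,0,0,0,-1.26,-0.001,-0.002,0,0,0,0,-1.4,-0.001,-0.002,0,0,0,0,-1.54,-0.001,-0.002,0,0,0,0,-1.68,-0.001,-0.002,0,0],
)

```text
time: 14.45
tool_pos: [0.6263, 0.0317, 0.0881]
ee_rot: [3.136, -0.001, 1.043]
wrist_force: [0.7, -1.7, -0.5]
width: 0.0088
finger_force: 30.0
```

Request:
move_arm(
  steps=[0,0,-0.14,0,0,0,0,0,0,-0.28,0,0,0,0,0,0,-0.42,0,0,0,0,0,0,-0.56,0,0,0,0,0,0,-0.7,0,0,0,0,0,0,-0.7,0,0,0,0],
)

```text
time: 15.05
tool_pos: [0.6265, 0.0314, 0.088]
ee_rot: [3.138, -0.005, 0.348]
wrist_force: [1.8, -2.4, 1.1]
width: 0.0085
finger_force: 30.0
```

Request:
move_arm(
  steps=[0,0,0,0,0,0,0.7,0,0,0,0,0,0,0.7,0,0,0,0,0,0,0.7,0,0,0,0,0,0,0.7,0,0,0.14,0,0,0,0.7,0,0,0.28,0,0,0,0.7,0,0,0.42,0,0,0,0.7,0,0,0.56,0,0,0,0.7,0,0,0.7,0,0,0,0.7,0,0,0.84,0,0,0,0.7,0,0,0.98,0,0,0,0.7,0,0,1.12,0,0,0,0.7],
)

```text
time: 16.25
tool_pos: [0.6244, 0.0327, 0.0853]
ee_rot: [-3.141, -0.0, 1.475]
wrist_force: [-0.2, -0.8, -0.4]
width: 0.0657
finger_force: 0.0
```

Request:
move_arm(
  steps=[0,0,0.14,0,0,0,0.7,0,0,0.28,0,0,0,0.7,0,0,0.42,0,0,0,0.7,0,0,0.56,0,0,0,0.7,0,0,0.7,0,0,0,0.7,0,0,0.84,0,0,0,0.7,0,0,0.98,0,0,0,0.7,0,0,1.12,0,0,0,0.7,0,0,1.26,0,0,0,0.7,0,0,1.4,0,0,0,0.7,0,0,1.54,0,0,0,0.6,0,0,1.68,0,0,0,0.6],
)

```text
time: 17.45
tool_pos: [0.6244, 0.0327, 0.0853]
ee_rot: [3.141, -0.001, -3.128]
wrist_force: [0.1, -0.3, 0.5]
width: 0.0569
finger_force: 0.0
```

Request:
move_arm(
  steps=[0,0,0.14,0,0,0,0.4,0,0,0.28,0,0,0,0.3,0,0,0.34,0,0,0,0.3,0,0,0.34,0,0,0,0,0,0,0.34,0,0,0,0,0,0,0.34,0,0,0,0,0,0,0.34,0,0,0,0,0,0,0.34,0,0,0,0,0,0,0.34,0,0,0,0,0,0,0.34,0,0,0,0,0,0,0.34,0,0,0,0],
)

```text
time: 18.55
tool_pos: [0.6251, 0.0309, 0.0854]
ee_rot: [-3.139, 0.0, -2.795]
wrist_force: [1.4, -4.4, -1.0]
width: 0.0088
finger_force: 30.0
```

Request:
move_arm(
  steps=[0,0,-0.14,0,-0.001,0,0,0,0,-0.28,0.001,-0.002,0,0,0,0,-0.42,0.001,-0.002,0,0,0,0,-0.56,0.001,-0.002,0,0,0,0,-0.7,0.001,-0.002,0,0,0,0,-0.84,0.001,-0.002,0,0,0,0,-0.98,0.001,-0.002,0,0,0,0,-1.12,0.001,-0.002,0,0,0,0,-1.26,0.001,-0.002,0,0,0,0,-1.4,0.001,-0.002,0,0,0,0,-1.54,0.001,-0.002,0,0,0,0,-1.68,0.001,-0.002,0,0],
)

```text
time: 19.75
tool_pos: [0.6259, 0.0321, 0.0854]
ee_rot: [3.14, -0.003, 1.804]
wrist_force: [2.1, 1.6, -0.6]
width: 0.009
finger_force: 30.0
```

Request:
move_arm(
  steps=[0,0,-0.14,0,0,0,0,0,0,-0.28,0,0,0,0,0,0,-0.42,0,0,0,0,0,0,-0.56,0,0,0,0,0,0,-0.67,0,0,0,0,0,0,-0.67,0,0,0,0,0,0,-0.67,0,0,0,0],
)

```text
time: 20.45
tool_pos: [0.6265, 0.032, 0.0854]
ee_rot: [3.141, -0.003, 1.142]
wrist_force: [4.8, 2.3, -3.1]
width: 0.009
finger_force: 30.0
```

Request:
move_arm(
  steps=[0,0,0,0,0,0,0.6,0,0,0,0,0,0,0.6,0,0,0,0,0,0,0.6,0,0,0,0,0,0.05,0.6,0,0,0,0,0,0.1,0.6,0,0,0,0,0,0.13,0.6,0,0,0.1,-0.02,-0.05,0.13,0.6,0,0,0.2,-0.03,-0.1,0.13,0.6,0,0,0.3,-0.05,-0.15,0.13,0.6,0,0,0.4,-0.07,-0.2,0.13,0.6,0,0,0.5,-0.09,-0.24,0.13,0.6,0,0,0.6,-0.1,-0.28,0.13,0.6],
)

```text
time: 21.65
tool_pos: [0.5238, -0.2511, 0.216]
ee_rot: [-3.141, 0.0, 1.743]
wrist_force: [-0.2, 0.3, -0.1]
width: 0.0561
finger_force: 0.0
```

Run:
```python
from h import *
im,d=snapshot('top'); save('t3',im); P=cloud('top',d)
s,ds=snapshot('side'); S=cloud('side',ds)
for c in ([.508,.313],[.627,.030],[.4985,-.302]): print(wing(P,c),wing(S,c))
c=[]
for p in ([.51,.313,.05],[.63,.03,.05]):
    u,v=proj('top',p).astype(int); c.append(cv2.resize(im[v-45:v+45,u-45:u+45,::-1],(390,390),interpolation=cv2.INTER_CUBIC))
cv2.imwrite('pics/t3c.png',cv2.hconcat(c))
o=get_obs();print(o['tool_pos'],o['ee_rot'],o['joint_positions'])
```

```text
(array([0.5088, 0.3094]), 137, 66.4, np.float64(0.101)) (array([0.5043, 0.3047]), 114, 69.6, np.float64(0.1))
(array([0.6265, 0.0288]), 162, 65.8, np.float64(0.104)) (array([0.6229, 0.0253]), 174, 68.5, np.float64(0.1))
None (array([ 0.4952, -0.3044]), 444, 125.0, np.float64(0.101))
[ 0.52296481 -0.25504804  0.21536857] [-3.13973436e+00  1.89912736e-03  1.73242508e+00] [-0.54964606  0.15942099  1.29877603 -0.00266869  1.6835632  -0.71157312]
```

View pics/t3c.png

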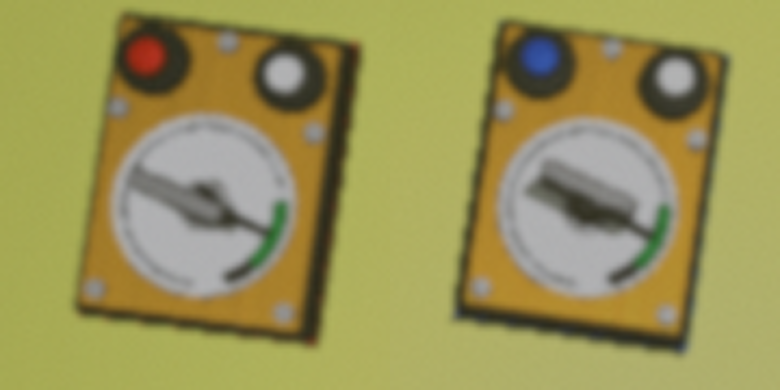

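Both pointers stand mid-green, at about (265,235) and (650,235) in the crop. Robot coordinates run about 3 mm higher in y than vision. Next is yellow.

Request:
move_arm(
  steps=[0,0,0.13,-0.008,-0.015,0,0.5,0,0,0.26,-0.016,-0.03,0,0.5,0,0,0.39,-0.025,-0.044,0,0.5,0,0,0.458,-0.025,-0.044,0,0.4,0,0,0.458,-0.025,-0.044,-0.04,0.4,0,0,0.458,-0.025,-0.044,-0.09,0.4,0,0,0.458,-0.025,-0.044,-0.13,0.4,0,0,0.458,-0.025,-0.044,-0.13,0.2,0,0,0.458,-0.025,-0.044,-0.13,0,0,0,0.458,-0.025,-0.044,-0.13,0,0,0,0.458,-0.025,-0.044,-0.13,0,0,0,0.458,-0.025,-0.044,-0.13,0],
)

```text
time: 22.95
tool_pos: [0.4961, -0.2968, 0.087]
ee_rot: [-3.13, -0.001, 2.195]
wrist_force: [-12.1, -6.5, -4.3]
width: 0.0088
finger_force: 30.0
```

Request:
move_arm(
  steps=[0,0,0,0,0,0,0,0,0,0,0,0,0,0,0,0,0,0,0,0,0],
)

```text
time: 23.25
tool_pos: [0.4961, -0.2968, 0.087]
ee_rot: [-3.131, -0.001, 2.194]
wrist_force: [-12.5, -6.2, -4.1]
width: 0.0085
finger_force: 30.0
```

Request:
move_arm(
  steps=[0,0,-0.07,-0.004,-0.002,0,0,0,0,-0.21,-0.004,-0.002,0,0,0,0,-0.35,-0.004,-0.002,0,0,0,0,-0.49,-0.004,-0.002,0,0,0,0,-0.63,-0.004,-0.002,0,0,0,0,-0.77,-0.004,-0.002,0,0,0,0,-0.91,-0.004,-0.002,0,0,0,0,-1.05,-0.004,-0.002,0,0,0,0,-1.19,-0.004,-0.002,0,0,0,0,-1.33,-0.004,-0.002,0,0,0,0,-1.47,-0.004,-0.002,0,0,0,0,-1.61,-0.004,-0.002,0,0],
)

```text
time: 24.45
tool_pos: [0.4995, -0.2974, 0.087]
ee_rot: [3.134, -0.003, 0.582]
wrist_force: [6.1, -5.1, -12.2]
width: 0.0087
finger_force: 30.1
```

Request:
move_arm(
  steps=[0,0,-0.14,0,0,0,0,0,0,-0.28,0,0,0,0,0,0,-0.42,0,0,0,0,0,0,-0.49,0,0,0,0,0,0,-0.49,0,0,0,0],
)

```text
time: 24.95
tool_pos: [0.4986, -0.2981, 0.0871]
ee_rot: [3.135, -0.004, 0.095]
wrist_force: [4.7, -6.8, -12.4]
width: 0.0088
finger_force: 30.0
```

Request:
move_arm(
  steps=[0,0,0,0,0,0,0.7,0,0,0,0,0,0,0.7,0,0,0,0,0,0,0.7,0,0,0,0,0,0,0.7,0,0,0.14,0,0,0,0.7,0,0,0.28,0,0,0,0.7,0,0,0.42,0,0,0,0.7,0,0,0.56,0,0,0,0.7,0,0,0.7,0,0,0,0.7,0,0,0.84,0,0,0,0.7,0,0,0.98,0,0,0,0.7,0,0,1.12,0,0,0,0.7],
)

```text
time: 26.15
tool_pos: [0.4968, -0.2955, 0.0861]
ee_rot: [3.141, 0.0, 1.223]
wrist_force: [0.2, 0.7, 0.4]
width: 0.0657
finger_force: 0.0
```

Request:
move_arm(
  steps=[0,0,0.14,0,0,0,0.7,0,0,0.28,0,0,0,0.7,0,0,0.42,0,0,0,0.7,0,0,0.56,0,0,0,0.7,0,0,0.7,0,0,0,0.7,0,0,0.84,0,0,0,0.7,0,0,0.98,0,0,0,0.7,0,0,1.12,0,0,0,0.7,0,0,1.26,0,0,0,0.7,0,0,1.4,0,0,0,0.7,0,0,1.54,0,0,0,0.6,0,0,1.68,0,0,0,0.6],
)

```text
time: 27.35
tool_pos: [0.4968, -0.2956, 0.0862]
ee_rot: [-3.141, 0.001, 2.903]
wrist_force: [-0.4, -0.1, 0.1]
width: 0.0568
finger_force: 0.0
```

Run:
```python
from h import *
s,ds=snapshot('side'); S=cloud('side',ds)
u,v=proj('side',[.4985,-.302,.05]).astype(int)
save('s4',cv2.resize(s[v-75:v+75,u-100:u+100],(640,480),interpolation=cv2.INTER_CUBIC))
o=get_obs();print(o['tool_pos'],o['ee_rot'],o['joint_positions'])
```

```text
[ 0.49680686 -0.29558814  0.08612673] [-3.14141232e+00  7.72705720e-04  2.90622249e+00] [-6.34861358e-01  2.10888047e-01  1.49872847e+00  1.35730495e-04
  1.43119413e+00 -1.97030629e+00]
```

View pics/s4.png

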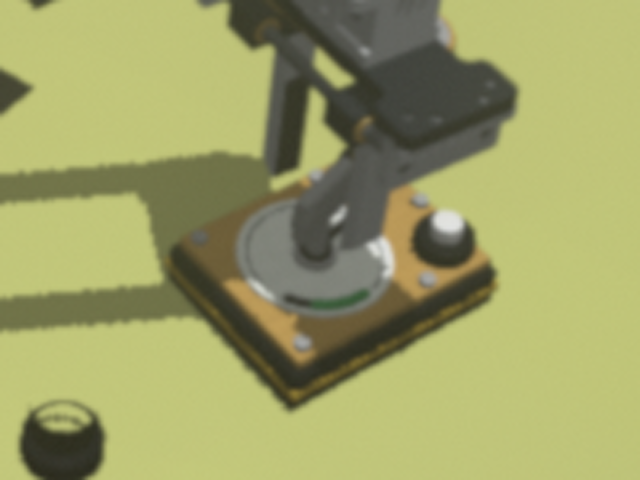

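The side view shows yellow's wing between the open fingers at (330,215) and the pointer away from the band. I grip again.

Request:
move_arm(
  steps=[0,0,0.14,0.001,-0.002,0,0.4,0,0,0.28,0.001,-0.002,0,0.3,0,0,0.33,0.001,-0.002,0,0.3,0,0,0.33,0.001,-0.002,0,0,0,0,0.33,0.001,-0.002,0,0,0,0,0.33,0.001,-0.002,0,0,0,0,0.33,0.001,-0.002,0,0,0,0,0.33,0.001,-0.002,0,0,0,0,0.33,0.001,-0.002,0,0,0,0,0.33,0.001,-0.002,0,0,0,0,0.33,0.001,-0.002,0,0],
)

```text
time: 28.5
tool_pos: [0.4977, -0.2983, 0.0857]
ee_rot: [-3.14, 0.0, -3.057]
wrist_force: [0.2, -4.2, -1.4]
width: 0.0088
finger_force: 30.0
```

Request:
move_arm(
  steps=[0,0,-0.14,0,0,0,0,0,0,-0.28,0,0,0,0,0,0,-0.42,0,0,0,0,0,0,-0.56,0,0,0,0,0,0,-0.7,0,0,0,0,0,0,-0.84,0,0,0,0,0,0,-0.98,0,0,0,0,0,0,-1.12,0,0,0,0,0,0,-1.26,0,0,0,0,0,0,-1.4,0,0,0,0,0,0,-1.54,0,0,0,0,0,0,-1.68,0,0,0,0],
)

```text
time: 29.7
tool_pos: [0.4951, -0.3011, 0.0857]
ee_rot: [-3.137, 0.006, 1.54]
wrist_force: [-6.5, -10.2, 0.7]
width: 0.0093
finger_force: 30.0
```

Request:
move_arm(
  steps=[0,0,-0.14,0,0,0,0,0,0,-0.28,0,0,0,0,0,0,-0.41,0,0,0,0,0,0,-0.41,0,0,0,0,0,0,-0.41,0,0,0,0],
)

```text
time: 30.2
tool_pos: [0.4941, -0.3008, 0.0856]
ee_rot: [-3.138, 0.008, 1.134]
wrist_force: [-9.6, -9.4, 0.9]
width: 0.0091
finger_force: 30.0
```

Request:
move_arm(
  steps=[0,0,0,0,0,0,0.6,0,0,0,0,0,0,0.6,0,0,0,0,0,0,0.6,0,0,0,0,0,0.05,0.6,0,0,0,0,0,0.1,0.6,0,0,0,0,0,0.13,0.6,0,0,0.1,-0.03,0.03,0.13,0.6,0,0,0.2,-0.06,0.06,0.13,0.6,0,0,0.3,-0.09,0.09,0.13,0.6,0,0,0.4,-0.12,0.12,0.13,0.6,0,0,0.45,-0.15,0.13,0.13,0.6,0,0,0.45,-0.16,0.14,0.13,0.6],
)

```text
time: 31.4
tool_pos: [0.3359, -0.1559, 0.2157]
ee_rot: [3.141, -0.0, 1.589]
wrist_force: [0.7, -0.2, -0.4]
width: 0.0566
finger_force: 0.0
```

```bash
cat > m.py <<'E'
from h import *
import sys
im,d=snapshot('top'); save(sys.argv[1],im); P=cloud('top',d)
for n,c in dict(red=[.508,.313],blue=[.627,.030],yellow=[.4985,-.300]).items():
    print(n,wing(P,c))
    m=(P[...,2]>.025)&(P[...,2]<.047)&(np.hypot(P[...,0]-c[0],P[...,1]-c[1])<.13)
    q=P[m][:,:2]; r=cv2.minAreaRect((q*1000).astype(np.float32)); print(' rect',np.round(r[0],1),np.round(r[1],1),round(r[2],1))
    a=np.radians(r[2] if r[2]>45 else r[2]+90)
    if r[1][0]>r[1][1]: pass
    ctr=np.array(r[0])/1000
    pts=P[(P[...,2]>.044)&(P[...,2]<.06)&(np.hypot(P[...,0]-c[0],P[...,1]-c[1])<.13)&(P[...,0]>ctr[0]+.02)][:,:2]
    if len(pts)>20:
        cen=cv2.kmeans(pts.astype(np.float32),2,None,(3,50,1e-6),5,cv2.KMEANS_PP_CENTERS)[2]; print(' collars',cen.round(4).tolist())
# probe by colour
hsv=cv2.cvtColor(im,cv2.COLOR_RGB2HSV)
M=(P[...,0]>.32)&(P[...,0]<.56)&(P[...,1]>-.14)&(P[...,1]<.2)
dark=M&(hsv[...,2]<70)&(P[...,2]<.02); 
o=M&(hsv[...,0]<18)&(hsv[...,1]>150)&(hsv[...,2]>120)&(P[...,2]<.1)
for nm,k in(('mat',dark),('handle',o)):
    q=P[k]; r=cv2.minAreaRect((q[:,:2]*1000).astype(np.float32)); print(nm,len(q),np.round(r[0],1),np.round(r[1],1),round(r[2],1),np.median(q[:,2]).round(4),q[:,:2].mean(0).round(4))
for t,z in(('probe',.003),('probe_tip',.014)):
    for r in spot_point('top',t)[:1]: print(t,r['score'],onz('top',r['uv'],z).round(4),r['uv'])
s=get_obs();print(s['tool_pos'],s['ee_rot'],s['joint_positions'].round(3))
E
python3 m.py t5
```

```text
red (array([0.5087, 0.3092]), 136, 66.6, np.float64(0.104))
 rect [524.  309.5] [112.7 143.8] 83.0
 collars [[0.5760999917984009, 0.33480000495910645], [0.5687000155448914, 0.27129998803138733]]
blue (array([0.6264, 0.0289]), 162, 65.8, np.float64(0.103))
 rect [642.4  26.8] [111.7 144.3] 81.8
 collars [[0.6858000159263611, -0.01140000019222498], [0.6948000192642212, 0.05119999870657921]]
yellow (array([ 0.4969, -0.2984]), 174, 63.8, np.float64(0.103))
 rect [ 511.6 -303. ] [112.9 144.1] 78.8
 collars [[0.5533999800682068, -0.3422999978065491], [0.565500020980835, -0.28060001134872437]]
mat 4827 [444.9  41.6] [ 99.5 239.7] 5.5 0.0037 [0.4448 0.0439]
handle 143 [452.3  23.8] [14.3 88.7] 12.8 0.0252 [0.4525 0.0255]
probe_tip 0.57 [0.4335 0.1114 0.014 ] [270.1, 288.8]
[ 0.33770163 -0.15696524  0.21592017] [3.13975428e+00 4.97633299e-04 1.58789215e+00] [-5.880e-01 -3.210e-01  1.744e+00  1.000e-03  1.717e+00 -6.050e-01]
```

View pics/t5.png

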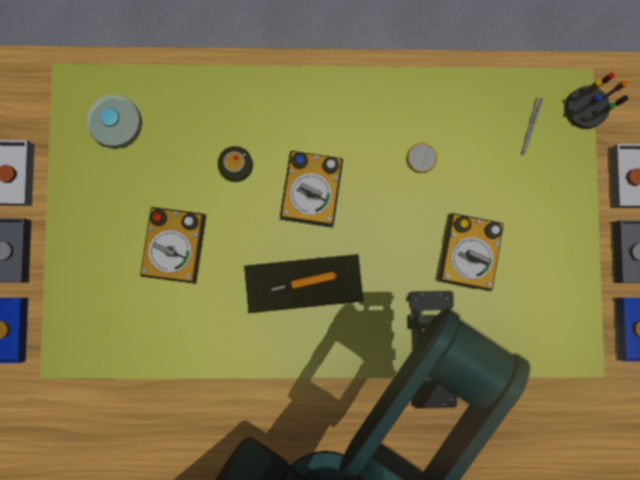

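All three pointers are in the green (yellow wound to about 4.97 rad; its block shifted slightly to yaw −11°). The probe lies at (313,281), tip left toward +y. I grasp it 25 mm forward of its centre.

Request:
move_arm(
  steps=[0,0,0.04,0.02,0.04,0,0.4,0,0,0.08,0.04,0.08,0,0.4,0,0,0.12,0.06,0.12,0,0.4,0,0,0.16,0.08,0.16,0,0.4,0,0,0.206,0.1,0.195,-0.02,0.4,0,0,0.206,0.108,0.208,-0.06,0.4,0,0,0.206,0.108,0.208,-0.1,0.4,0,0,0.206,0.108,0.208,-0.14,0.4,0,0,0.206,0.108,0.208,-0.15,0.4,0,0,0.206,0.108,0.208,-0.15,0.4],
)

```text
time: 32.55
tool_pos: [0.4447, 0.0505, 0.0636]
ee_rot: [-3.137, -0.001, 1.793]
wrist_force: [0.9, 0.2, 0.3]
width: 0.0377
finger_force: 0.0
```

Run:
```python
from h import *
s,ds=snapshot('side'); S=cloud('side',ds)
hsv=cv2.cvtColor(s,cv2.COLOR_RGB2HSV)
M=(S[...,0]>.32)&(S[...,0]<.56)&(S[...,1]>-.14)&(S[...,1]<.2)
o=M&(hsv[...,0]<18)&(hsv[...,1]>150)&(hsv[...,2]>100)&(S[...,2]<.06)
q=S[o]; print(len(q),q.min(0),q.max(0))
u,v=proj('side',[.445,.03,.03]).astype(int)
save('s6',cv2.resize(s[v-60:v+60,u-80:u+80],(640,480),interpolation=cv2.INTER_CUBIC))
o=get_obs();print(o['tool_pos'],o['ee_rot'])
```

```text
242 [ 0.43697301 -0.01994651  0.00637266] [0.47548409 0.0640191  0.03022245]
[0.44632505 0.05040895 0.06585054] [-3.14142380e+00 -2.22057812e-04  1.79262100e+00]
```

View pics/s6.png

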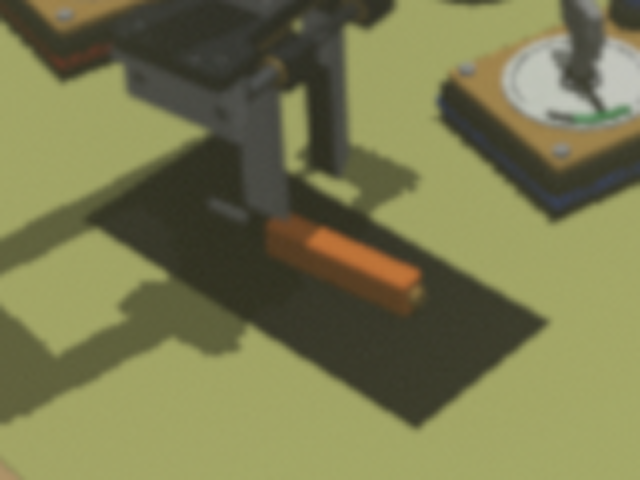

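The fingers straddle the handle near its front end at (280,215), and the probe is unmoved. I descend and close.

Request:
move_arm(
  steps=[0,0,0,0,0,-0.02,0.4,0,0,0,0,0,-0.035,0.4,0,0,0,0,0,-0.044,0.4,0,0,0,0,0,-0.044,0.4,0,0,0,0,0,-0.044,0,0,0,0,0,0,-0.044,0,0,0,0,0,0,-0.044,0,0,0,0,0,0,-0.044,0,0,0,0,0,0,-0.044,0,0,0,0,0,0,-0.044,0,0,0,0,0,0,-0.044,0],
)

```text
time: 33.7
tool_pos: [0.4462, 0.0504, 0.0225]
ee_rot: [3.14, 0.0, 1.793]
wrist_force: [-1.2, -0.1, 5.1]
width: 0.0158
finger_force: 30.0
```

```bash
cat >> h.py <<'E'
TIP=np.array([.063,0,.0085])
def plan(p,psi,phi=35,n=1,verb=True,tip=None):
    """delta (rotvec, shift) bringing the tip to p, probe yaw psi deg, nose down phi deg, from the present pose"""
    o=get_obs(); R0=R.from_euler('xyz',o['ee_rot'])
    # tool x = horizontal psi, tool z down; then nose-down rotation about the tool's y axis
    Rt=R.from_euler('z',psi,degrees=True)*R.from_euler('y',phi,degrees=True)*R.from_euler('x',180,degrees=True)
    t=TIP if tip is None else tip
    tcp=np.array(p)-Rt.apply(t)
    rv=(Rt*R0.inv()).as_rotvec(); d=tcp-o['tool_pos']
    print('rv',rv.round(3),np.degrees(np.linalg.norm(rv)).round(1),'shift',d.round(4),'dist',np.linalg.norm(d).round(3),'tcp',tcp.round(4),'tooldir',Rt.apply([0,0,1]).round(2),'xdir',Rt.apply([1,0,0]).round(2))
    return rv,d
E
python3 - <<'E'
from h import *
rv,d=plan([.5757,.3379,.085],103)
E
```

```text
rv [-0.595 -0.134  0.004] 35.0 shift [0.14   0.242  0.1056] dist 0.299 tcp [0.5862 0.2924 0.1281] tooldir [ 0.13 -0.56 -0.82] xdir [-0.18  0.8  -0.57]
```

Request:
move_arm(
  steps=[0,0,0,0,0,0.03,0,0,0,0,0,0,0.07,0,0,0,0,0,0,0.11,0,-0.1,-0.022,0,0.02,0.035,0.14,0,-0.2,-0.045,0,0.04,0.07,0.14,0,-0.3,-0.067,0.002,0.06,0.105,0.14,0,-0.4,-0.09,0.003,0.08,0.14,0.14,0,-0.5,-0.112,0.003,0.1,0.175,0.14,0,-0.595,-0.134,0.004,0.12,0.21,0.14,0,-0.595,-0.134,0.004,0.14,0.242,0.14,0,-0.595,-0.134,0.004,0.14,0.242,0.12,0,-0.595,-0.134,0.004,0.14,0.242,0.12,0],
)

```text
time: 34.9
tool_pos: [0.5842, 0.2931, 0.1361]
ee_rot: [-3.13, 0.612, 1.805]
wrist_force: [-0.8, -0.4, -1.0]
width: 0.0156
finger_force: 30.0
```

```bash
cat > v.py <<'E'
from h import *
import sys
n=sys.argv[1]
c=[]
s,ds=snapshot('side'); t,dt=snapshot('top')
o=get_obs(); Rt=R.from_euler('xyz',o['ee_rot']); tip=np.array(o['tool_pos'])+Rt.apply(TIP)
print('tip by fk',tip.round(4),'tcp',np.round(o['tool_pos'],4),'rpy',np.round(o['ee_rot'],3),'w',o['width'],'ff',o['finger_force'],'F',np.round(o['wrist_force'],1))
for nm,im in(('side',s),('top',t)):
    u,v=proj(nm,tip); print(nm,'fk px',np.round([u,v],1),[ (np.round(r['uv'],1),round(r['score'],2)) for r in spot_point(nm,'probe_tip')[:1]])
    u=int(np.clip(u,50,590)); v=int(np.clip(v,50,430)); c.append(cv2.resize(im[v-50:v+50,u-50:u+50],(400,400),interpolation=cv2.INTER_CUBIC))
save(n,cv2.hconcat(c))
E
python3 v.py v7
```

```text
tip by fk [0.5744 0.3373 0.0971] tcp [0.585  0.2918 0.1402] rpy [-3.136  0.611  1.799] w 0.01595087176618451 ff 29.97893124818802 F [-0.3 -0.3 -0. ]
side fk px [230.  145.2] [(array([230. , 144.4]), 0.71)]
top fk px [150.6 214.8] []
```

View pics/v7.png

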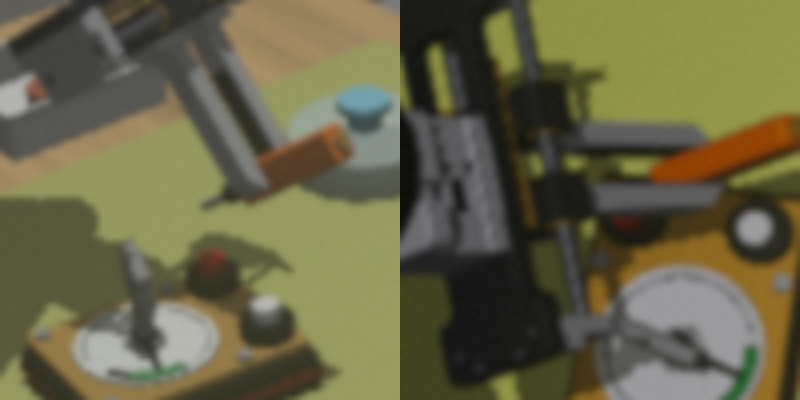

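The probe is held firmly. Its tip is above the red stud, and the network's side-view pixel matches kinematics. I press red.

Request:
move_arm(
  steps=[0,0,0,0.001,0.001,-0.02,0,0,0,0,0.001,0.001,-0.035,0,0,0,0,0.001,0.001,-0.041,0,0,0,0,0.001,0.001,-0.044,0,0,0,0,0.001,0.001,-0.047,0,0,0,0,0.001,0.001,-0.047,0,0,0,0,0.001,0.001,-0.047,0,0,0,0,0.001,0.001,-0.047,0,0,0,0,0.001,0.001,-0.047,0],
)

```text
time: 36.0
tool_pos: [0.5874, 0.2936, 0.0954]
ee_rot: [3.14, 0.61, 1.796]
wrist_force: [-0.2, -1.2, 5.8]
width: 0.0158
finger_force: 30.0
```

```bash
python3 v.py v8
```

```text
tip by fk [0.577  0.3392 0.0524] tcp [0.5874 0.2936 0.0954] rpy [3.14  0.61  1.796] w 0.015408573519253711 ff 30.001126527786255 F [ 0.9 -0.4  5.4]
side fk px [232.1 160.7] [(array([232.3, 159.7]), 0.53)]
top fk px [155.5 216.5] [(array([155.2, 212.9]), 0.89)]
```

View pics/v8.png

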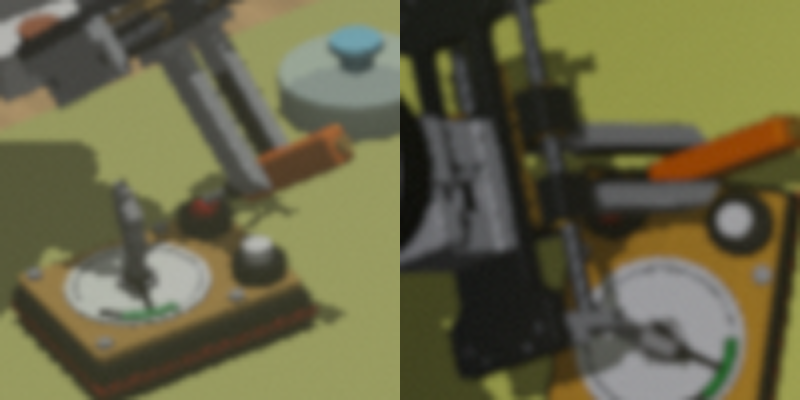

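The tip rests on the red stud with about 5.5 N. I press 2 mm deeper for certainty.

Request:
move_arm(
  steps=[0,0,0,-0.001,-0.001,-0.002,0,0,0,0,-0.001,-0.001,-0.002,0,0,0,0,-0.001,-0.001,-0.002,0,0,0,0,-0.001,-0.001,-0.002,0],
)

```text
time: 36.6
tool_pos: [0.5871, 0.2926, 0.0937]
ee_rot: [3.138, 0.61, 1.795]
wrist_force: [3.1, -1.5, 5.7]
width: 0.0156
finger_force: 30.0
```

Run:
```python
from h import *
o=get_obs(); Rt=R.from_euler('xyz',o['ee_rot']); print((np.array(o['tool_pos'])+Rt.apply(TIP)).round(4),o['wrist_force'])
plan([.5679,.2743,.075],103)
```

```text
[0.5767 0.3382 0.0507] [ 3.08847094 -1.45322608  5.65136486]
rv [-0.002  0.003  0.001] 0.2 shift [-0.0087 -0.0638  0.0244] dist 0.069 tcp [0.5784 0.2288 0.1181] tooldir [ 0.13 -0.56 -0.82] xdir [-0.18  0.8  -0.57]
```

Request:
move_arm(
  steps=[0,0,0,0,0,0.02,0,0,0,0,0,0,0.035,0,0,0,0,-0.004,-0.032,0.035,0,0,0,0,-0.0085,-0.064,0.035,0,0,0,0,-0.0085,-0.064,0.02,0,0,0,0,-0.0085,-0.064,0.008,0,0,0,0,-0.0085,-0.064,0.003,0,0,0,0,-0.0085,-0.064,0,0,0,0,0,-0.0085,-0.064,0,0,0,0,0,-0.0085,-0.064,0,0,0,0,0,-0.0085,-0.064,0,0,0,0,0,-0.0085,-0.064,0,0],
)

```text
time: 37.8
tool_pos: [0.577, 0.2289, 0.0928]
ee_rot: [-3.14, 0.609, 1.798]
wrist_force: [-2.5, 0.9, 3.7]
width: 0.0159
finger_force: 30.0
```

```bash
python3 v.py v9
```

```text
tip by fk [0.5665 0.2744 0.0496] tcp [0.5771 0.2288 0.0927] rpy [-3.14   0.609  1.797] w 0.01593951077817693 ff 30.004000961780548 F [-2.   1.9  3.9]
side fk px [245.3 173.8] [(array([246.6, 173.1]), 0.66)]
top fk px [188.2 222. ] []
```

View pics/v9.png

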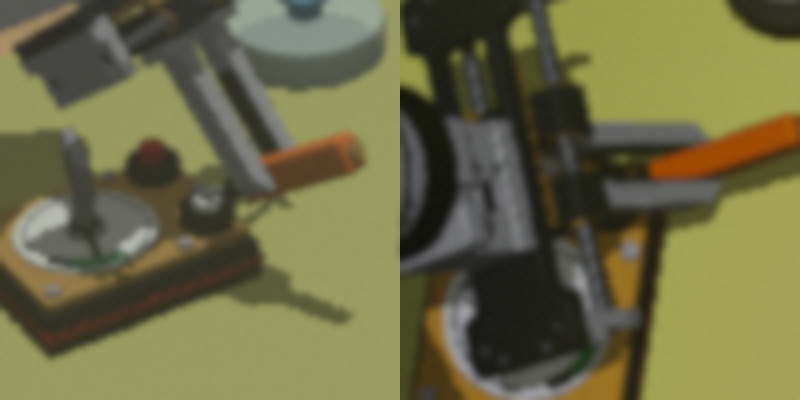

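The tip sits on red's white stud, at (207,200) in the side crop, pressed with 4 N and held about 0.5 s. Next is yellow.

Run:
```python
from h import *
plan([.565,-.2777,.095],99)
```

```text
rv [-0.002 -0.001 -0.069] 3.9 shift [-0.0048 -0.5527  0.0455] dist 0.555 tcp [ 0.5723 -0.3239  0.1381] tooldir [ 0.09 -0.57 -0.82] xdir [-0.13  0.81 -0.57]
```

Request:
move_arm(
  steps=[0,0,0,0,0,0.04,0,0,0,0,0,0,0.08,0,0,0,0,0,-0.04,0.09,0,0,0,0,0,-0.08,0.09,0,0,0,0,0,-0.125,0.09,0,0,0,0,0,-0.17,0.09,0,0,0,0,0,-0.215,0.09,0,0,0,-0.02,0,-0.26,0.09,0,0,0,-0.04,0,-0.305,0.09,0,0,0,-0.069,0,-0.35,0.09,0,0,0,-0.069,0,-0.395,0.09,0,0,0,-0.069,0,-0.44,0.09,0],
)

```text
time: 39.2
tool_pos: [0.5768, -0.2134, 0.1812]
ee_rot: [-3.139, 0.609, 1.729]
wrist_force: [0.5, 0.4, -1.1]
width: 0.0159
finger_force: 30.0
```

Request:
move_arm(
  steps=[0,0,0,0,-0.04,0,0,0,0,0,0,-0.08,0,0,0,0,0,-0.004,-0.113,0,0,0,0,0,-0.004,-0.113,-0.04,0,0,0,0,-0.004,-0.113,-0.04,0,0,0,0,-0.004,-0.113,-0.04,0],
)

```text
time: 39.8
tool_pos: [0.5721, -0.3242, 0.1403]
ee_rot: [-3.135, 0.608, 1.731]
wrist_force: [-0.1, -1.0, -0.6]
width: 0.0154
finger_force: 30.0
```

```bash
python3 v.py v10
python3 - <<'E'
from h import *
plan([.565,-.2777,.052],99)
# current yellow studs as seen from the side
for t in('stud_yellow_top','stud_yellow_w_top'):
    for r in spot_point('side',t)[:1]: print(t,r['score'],onz('side',r['uv'],.054).round(4))
for t,p in(('stud_red_top',[.5757,.3379,.054]),('stud_red_w_top',[.5679,.2743,.054])):
    for r in spot_point('side',t)[:1]: print(t,r['score'],onz('side',r['uv'],.054).round(4),p)
E
```

```text
tip by fk [ 0.5667 -0.2781  0.1007] tcp [ 0.574  -0.3243  0.1438] rpy [-3.142  0.611  1.729] w 0.015516805068796683 ff 29.999519884586334 F [0.3 0.3 0.2]
side fk px [436.5 273.4] [(array([436.1, 273.1]), 0.85)]
top fk px [468. 220.] [(array([171.5, 250.9]), 0.56)]
rv [ 0.001  0.002 -0.001] 0.1 shift [-0.0021  0.0003 -0.0496] dist 0.05 tcp [ 0.5723 -0.3239  0.0951] tooldir [ 0.09 -0.57 -0.82] xdir [-0.13  0.81 -0.57]
stud_yellow_top 0.63 [ 0.5722 -0.2785  0.054 ]
stud_yellow_w_top 0.4 [ 0.5623 -0.3387  0.054 ]
stud_red_top 0.51 [0.5861 0.3342 0.054 ] [0.5757, 0.3379, 0.054]
stud_red_w_top 0.38 [0.5685 0.2817 0.054 ] [0.5679, 0.2743, 0.054]
```

View pics/v10.png

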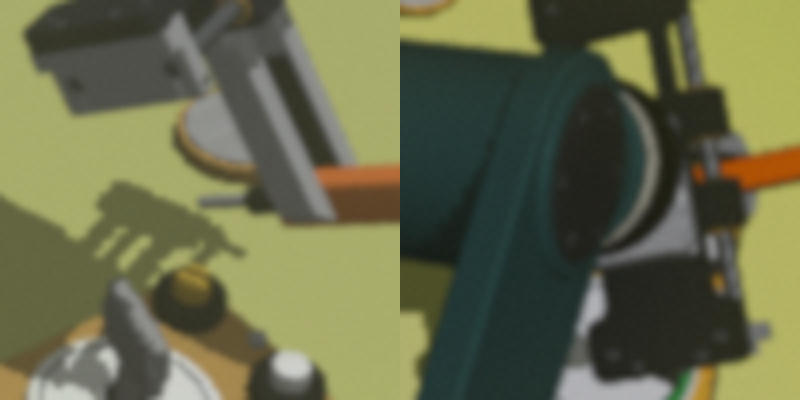

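The tip hovers behind and above the yellow stud at (434,294). I compare projections for all the studs before pressing.

Run:
```python
from h import *
s,ds=snapshot('side')
hsv=cv2.cvtColor(s,cv2.COLOR_RGB2HSV)
for n,p in dict(red=[.5757,.3379,.054],yellow=[.565,-.2777,.054],blue=[.6942,.0542,.054],red_w=[.5679,.2743,.054],yellow_w=[.5526,-.3405,.054],blue_w=[.6851,-.0092,.054]).items():
    u,v=proj('side',p); U,V=int(u),int(v)
    w=hsv[V-12:V+13,U-12:U+13].astype(int); H,Sx,Vx=w[...,0],w[...,1],w[...,2]
    m={'red':((H<8)|(H>172))&(Sx>140)&(Vx>60),'yellow':(H>18)&(H<30)&(Sx>170)&(Vx>90),'blue':(H>100)&(H<130)&(Sx>90)}.get(n,(Sx<40)&(Vx>120))
    y,x=np.nonzero(m); print(n,np.round([u,v],1),len(x),(x.mean()+U-12).round(1) if len(x) else 0,(y.mean()+V-12).round(1) if len(x) else 0)
    if len(x): print('   ->',onz('side',[x.mean()+U-12,y.mean()+V-12],.053).round(4))
```

```text
red [231.9 160.5] 11 232.3 159.8
   -> [0.579  0.3411 0.053 ]
yellow [432.5 292.7] 0 0 0
blue [350.3 189.6] 19 351.2 188.7
   -> [0.6993 0.0564 0.053 ]
red_w [245.6 172. ] 39 243.5 173.2
   -> [0.5621 0.2749 0.053 ]
yellow_w [456.9 314.6] 63 458.5 314.2
   -> [ 0.5563 -0.3413  0.053 ]
blue_w [368.3 203.2] 42 368.5 202.4
   -> [ 0.6886 -0.0065  0.053 ]
```

Estimates agree within 3 mm, and the tip is already well placed in x and y. I press yellow.

Request:
move_arm(
  steps=[0,0,0,0,0,-0.025,0,0,0,0,0,0,-0.04,0,0,0,0,0,0,-0.046,0,0,0,0,0,0,-0.05,0,0,0,0,0,0,-0.052,0,0,0,0,0,0,-0.052,0,0,0,0,0,0,-0.052,0,0,0,0,0,0,-0.052,0,0,0,0,0,0,-0.052,0],
)

```text
time: 41.15
tool_pos: [0.5737, -0.3253, 0.0918]
ee_rot: [3.142, 0.612, 1.728]
wrist_force: [-1.1, -1.6, 5.4]
width: 0.0162
finger_force: 30.0
```

```bash
python3 v.py v11
```

```text
tip by fk [ 0.5664 -0.2792  0.0486] tcp [ 0.5737 -0.3253  0.0918] rpy [-3.142  0.612  1.728] w 0.015614159057695826 ff 29.9986669421196 F [-0.9 -3.   4.9]
side fk px [433.3 294.9] [(array([434.8, 289.8]), 0.81)]
top fk px [462.1 223.3] []
```

Request:
move_arm(
  steps=[0,0,0,0,0,0.02,0,0,0,0,0,0,0.03,0,0,0,0,0,0,0.03,0,0,0,0,0,0,0.03,0],
)

```text
time: 41.75
tool_pos: [0.5729, -0.324, 0.1194]
ee_rot: [-3.139, 0.608, 1.729]
wrist_force: [0.2, -0.1, -0.6]
width: 0.0157
finger_force: 30.0
```

```bash
python3 v.py v12
python3 - <<'E'
from h import *
# orange handle axis in side view vs. expected
s,ds=snapshot('side'); S=cloud('side',ds); hsv=cv2.cvtColor(s,cv2.COLOR_RGB2HSV)
o=get_obs(); Rt=R.from_euler('xyz',o['ee_rot']); T=np.array(o['tool_pos'])
m=(hsv[...,0]<14)&(hsv[...,1]>150)&(hsv[...,2]>80)&(np.linalg.norm(S-T,axis=-1)<.12)
q=Rt.inv().apply(S[m]-T); print(len(q),'in tool frame min/max',np.percentile(q,2,0).round(4),np.percentile(q,98,0).round(4))
tp=q[q[:,2]<np.median(q[:,2])]
A=np.polyfit(q[:,0],q[:,2],1); print('slope deg',np.degrees(np.arctan(A[0])))
# needle: points ahead of the handle
k=(np.linalg.norm(S-T,axis=-1)<.12); q=Rt.inv().apply(S[k]-T); f=q[(q[:,0]>.02)&(q[:,0]<.08)&(abs(q[:,1])<.012)&(abs(q[:,2]-.0085)<.02)]
print('needle',len(f),f.round(4)[:25].tolist())
E
```

```text
tip by fk [ 0.565  -0.2778  0.0758] tcp [ 0.5724 -0.3241  0.1187] rpy [-3.138  0.608  1.73 ] w 0.016102004552787173 ff 29.99496817588806 F [ 0.1  0.3 -1.1]
side fk px [434. 284.] [(array([434.8, 278.4]), 0.75)]
top fk px [464.7 222.4] [(array([510.1, 215.5]), 0.59)]
167 in tool frame min/max [-0.0719 -0.0077 -0.0038] [-0.0088  0.0051  0.008 ]
slope deg -5.792442663085489
needle 136 [[0.029, 0.0018, -0.0016], [0.0265, 0.0013, -0.0017], [0.0309, 0.0006, -0.0005], [0.0298, 0.0016, 0.0002], [0.0269, 0.0006, -0.0001], [0.0247, 0.0004, -0.0001], [0.0403, 0.0032, 0.0024], [0.0378, 0.0026, 0.0022], [0.0313, -0.0025, -0.0005], [0.0312, -0.0002, 0.001], [0.0269, -0.0029, -0.0003], [0.0249, -0.0029, -0.0002], [0.0206, -0.0055, -0.0014], [0.0607, 0.0013, 0.0014], [0.0579, 0.0006, 0.0012], [0.0543, -0.0011, 0.0004], [0.0541, 0.001, 0.0018], [0.0491, -0.0023, 0.0002], [0.0484, -0.0007, 0.0012], [0.0476, 0.0008, 0.0023], [0.0455, 0.0008, 0.0025], [0.0413, -0.0016, 0.0013], [0.0405, -0.0001, 0.0023], [0.0396, 0.0012, 0.0032], [0.0372, 0.0009, 0.0032]]
```

The probe has tilted about 6° in the grip. I update the tip offset and press yellow again.

```bash
sed -i 's/^TIP=.*/TIP=np.array([.063,0,.0025])/' h.py
python3 - <<'E'
from h import *
o=get_obs(); Rt=R.from_euler('xyz',o['ee_rot']); tip=np.array(o['tool_pos'])+Rt.apply(TIP)
print(tip.round(4),proj('side',tip))
s,_=snapshot('side'); print([np.round(r['uv'],1) for r in spot_point('side','probe_tip')[:1]])
plan([.5665,-.278,.0505],99)
E
```

```text
[ 0.5647 -0.2747  0.0812] [432.87060374 280.9975548 ]
[array([433.1, 280.2])]
rv [-0.001 -0.003  0.   ] 0.2 shift [ 0.0015 -0.0031 -0.0311] dist 0.031 tcp [ 0.5743 -0.3276  0.0887] tooldir [ 0.09 -0.57 -0.82] xdir [-0.13  0.81 -0.57]
```

Request:
move_arm(
  steps=[0,0,0,0.001,-0.003,-0.015,0,0,0,0,0.001,-0.003,-0.024,0,0,0,0,0.001,-0.003,-0.028,0,0,0,0,0.001,-0.003,-0.031,0,0,0,0,0.001,-0.003,-0.031,0,0,0,0,0.001,-0.003,-0.031,0,0,0,0,0.001,-0.003,-0.031,0],
)

```text
time: 42.8
tool_pos: [0.5741, -0.328, 0.0902]
ee_rot: [-3.14, 0.611, 1.728]
wrist_force: [-2.0, -1.0, 4.2]
width: 0.0155
finger_force: 30.0
```

```bash
python3 v.py v13
```

```text
tip by fk [ 0.5662 -0.2784  0.0519] tcp [ 0.5741 -0.3279  0.0901] rpy [-3.14   0.611  1.728] w 0.015449835853527896 ff 30.00350922346115 F [-2.6 -1.2  3.5]
side fk px [433.1 293.4] [(array([432.8, 292.8]), 0.91)]
top fk px [462.1 223.2] []
```

Force (about 4 N) and tip pixel agree, so the stud is pressed about 3.5 mm. I press 1 mm more briefly, then go to yellow's white stud.

Request:
move_arm(
  steps=[0,0,0,0,0,-0.001,0,0,0,0,0,0,-0.001,0,0,0,0,0,0,-0.001,0,0,0,0,0,0,0.02,0,0,0,0,0,0,0.035,0,0,0,0,-0.006,-0.031,0.035,0,0,0,0,-0.0125,-0.062,0.035,0,0,0,0,-0.0125,-0.062,0.02,0,0,0,0,-0.0125,-0.062,0.02,0],
)

```text
time: 43.9
tool_pos: [0.5598, -0.3885, 0.1054]
ee_rot: [-3.136, 0.605, 1.729]
wrist_force: [-0.1, 0.7, -1.2]
width: 0.0159
finger_force: 30.0
```

```bash
python3 v.py v14
python3 - <<'E'
from h import *
plan([.554,-.3405,.0495],99)
E
```

```text
tip by fk [ 0.5532 -0.3386  0.0695] tcp [ 0.5612 -0.3883  0.1075] rpy [-3.138  0.607  1.73 ] w 0.01571562629099236 ff 29.993561804294586 F [ 0.1 -0.3 -0.3]
side fk px [457.5 307.6] [(array([456.2, 306.7]), 0.75)]
top fk px [494.2 228.7] []
rv [-0.001 -0.002 -0.001] 0.1 shift [-0.0002 -0.0016 -0.0215] dist 0.022 tcp [ 0.5618 -0.3901  0.0877] tooldir [ 0.09 -0.57 -0.82] xdir [-0.13  0.81 -0.57]
```

Request:
move_arm(
  steps=[0,0,0,0,-0.001,-0.012,0,0,0,0,0,-0.001,-0.018,0,0,0,0,0,-0.001,-0.021,0,0,0,0,0,-0.001,-0.021,0,0,0,0,0,-0.001,-0.021,0,0,0,0,0,-0.001,-0.021,0,0,0,0,0,-0.001,-0.021,0],
)

```text
time: 44.8
tool_pos: [0.5616, -0.3905, 0.0888]
ee_rot: [-3.14, 0.61, 1.728]
wrist_force: [-0.9, 2.4, 4.1]
width: 0.0159
finger_force: 30.0
```

```bash
python3 v.py v15
```

```text
tip by fk [ 0.5538 -0.341   0.0506] tcp [ 0.5616 -0.3906  0.0887] rpy [-3.14   0.61   1.728] w 0.015798953998907017 ff 30.001675486564636 F [-1.7  2.   2.4]
side fk px [457.2 315.8] [(array([455.3, 312.4]), 0.74)]
top fk px [492.7 229.5] []
```

Request:
move_arm(
  steps=[0,0,0,0,0,-0.002,0,0,0,0,0,0,-0.002,0,0,0,0,0,0,-0.002,0,0,0,0,0,0,-0.002,0],
)

```text
time: 45.4
tool_pos: [0.5619, -0.3911, 0.0871]
ee_rot: [-3.141, 0.611, 1.728]
wrist_force: [-0.1, -1.2, 3.5]
width: 0.0161
finger_force: 30.0
```

```bash
python3 v.py v16; python3 -c "
from h import *
for i in range(3):
    snapshot('side'); print(get_obs()['wrist_force'].round(1),[np.round(r['uv'],1) for r in spot_point('side','probe_tip')[:1]])"
```

```text
tip by fk [ 0.554  -0.3415  0.0488] tcp [ 0.5619 -0.3911  0.087 ] rpy [-3.141  0.611  1.728] w 0.01585356520352082 ff 30.000338852405548 F [-0.7 -1.   3.5]
side fk px [457.5 316.6] [(array([457.3, 312.6]), 0.8)]
top fk px [492.7 229.5] []
[ 0.3 -1.5  3.9] [array([457.7, 315.1])]
[ 0.5 -2.6  4.2] [array([456.5, 313.1])]
[-0.5 -1.6  4.6] [array([457.5, 316.5])]
```

Average force is about 4 N over 1 s, so yellow's white stud is pressed. I lift, check the tip and plan for blue.

Request:
move_arm(
  steps=[0,0,0,0,0,0.04,0,0,0,0,0,0,0.08,0,0,0,0,0.01,0.04,0.09,0,0,0,0,0.02,0.08,0.09,0,0,0,0,0.04,0.12,0.09,0,0,0,0,0.06,0.16,0.09,0,0,0,0,0.07,0.2,0.09,0,0,0,0,0.09,0.24,0.09,0,0,0,0.02,0.11,0.28,0.09,0,0,0,0.05,0.12,0.32,0.09,0,0,0,0.05,0.14,0.36,0.09,0,0,0,0.05,0.14,0.37,0.08,0],
)

```text
time: 47.1
tool_pos: [0.7026, -0.0153, 0.1641]
ee_rot: [-3.139, 0.606, 1.784]
wrist_force: [0.9, -0.6, -1.0]
width: 0.0159
finger_force: 30.0
```

```bash
python3 v.py v17; python3 -c "
from h import *
for i in range(3):
    snapshot('side'); print([np.round(r['uv'],1) for r in spot_point('side','probe_tip')[:1]])
o=get_obs(); Rt=R.from_euler('xyz',o['ee_rot']); 
for z in(.0085,.0025,-.001,-.004): print(z,proj('side',np.array(o['tool_pos'])+Rt.apply([.063,0,z])).round(1))
s,ds=snapshot('side'); S=cloud('side',ds); T=np.array(o['tool_pos']); k=(np.linalg.norm(S-T,axis=-1)<.12); q=Rt.inv().apply(S[k]-T)
f=q[(q[:,0]>.035)&(q[:,0]<.08)&(abs(q[:,1])<.012)&(abs(q[:,2]-.002)<.02)]; print(len(f),np.median(f,0).round(4),f.max(0).round(4),np.polyfit(f[:,0],f[:,2],1).round(3))
plan([.6942,.0542,.075],102)
"
```

```text
tip by fk [0.689  0.0309 0.1233] tcp [ 0.6998 -0.0182  0.1614] rpy [-3.13   0.607  1.787] w 0.015262920079573616 ff 29.999557435512543 F [-0.2 -0.1 -1.1]
side fk px [357.5 168.4] [(array([357.5, 166.1]), 0.92)]
top fk px [309.6 154.4] []
[array([359. , 167.2])]
[array([358. , 165.8])]
[array([358.7, 164.4])]
0.0085 [360.8 168.8]
0.0025 [359.6 166.4]
-0.001 [358.8 165. ]
-0.004 [358.2 163.7]
23 [ 0.0464 -0.0012 -0.0017] [0.06   0.0046 0.0035] [-0.143  0.005]
rv [-0.001 -0.001  0.004] 0.2 shift [ 0.0032  0.0268 -0.054 ] dist 0.06 tcp [0.7046 0.0051 0.1132] tooldir [ 0.12 -0.56 -0.82] xdir [-0.17  0.8  -0.57]
```

Request:
move_arm(
  steps=[0,0,0,0.003,0.026,0,0,0,0,0,0.003,0.026,-0.03,0,0,0,0,0.003,0.026,-0.055,0,0,0,0,0.003,0.026,-0.066,0,0,0,0,0.003,0.026,-0.073,0,0,0,0,0.003,0.026,-0.078,0,0,0,0,0.003,0.026,-0.081,0,0,0,0,0.003,0.026,-0.081,0,0,0,0,0.003,0.026,-0.081,0,0,0,0,0.003,0.026,-0.081,0,0,0,0,0.003,0.026,-0.081,0],
)

```text
time: 48.75
tool_pos: [0.7052, 0.005, 0.0869]
ee_rot: [3.141, 0.611, 1.777]
wrist_force: [-2.1, -2.1, 6.2]
width: 0.0159
finger_force: 30.0
```

```bash
python3 v.py v18; python3 -c "
from h import *
for i in range(3):
    snapshot('side'); print(get_obs()['wrist_force'].round(1),[np.round(r['uv'],1) for r in spot_point('side','probe_tip')[:1]])"
```

```text
tip by fk [0.695  0.0541 0.0487] tcp [0.7053 0.005  0.0869] rpy [3.141 0.611 1.777] w 0.015325465573850927 ff 30.007107853889465 F [-1.7 -2.8  5.3]
side fk px [350.5 191.5] [(array([351.4, 189.8]), 0.87)]
top fk px [298.3 159.9] []
[-0.9 -2.3  6. ] [array([349.1, 188.9])]
[-0.9 -1.7  5.6] [array([349.2, 187.2])]
[-0.9 -2.   6. ] [array([351.7, 190.2])]
```

Blue is pressed with 5.7 N. Next is its white stud.

Request:
move_arm(
  steps=[0,0,0,0,0,0.02,0,0,0,0,0,0,0.035,0,0,0,0,-0.005,-0.032,0.035,0,0,0,0,-0.0095,-0.0635,0.035,0,0,0,0,-0.0095,-0.0635,0.02,0,0,0,0,-0.0095,-0.0635,0.009,0,0,0,0,-0.0095,-0.0635,0.004,0,0,0,0,-0.0095,-0.0635,0,0,0,0,0,-0.0095,-0.0635,0,0,0,0,0,-0.0095,-0.0635,0,0,0,0,0,-0.0095,-0.0635,0,0,0,0,0,-0.0095,-0.0635,0,0],
)

```text
time: 50.45
tool_pos: [0.6952, -0.0576, 0.0859]
ee_rot: [-3.141, 0.609, 1.778]
wrist_force: [-1.4, 2.2, 4.0]
width: 0.0157
finger_force: 30.0
```

```bash
python3 v.py v19; python3 -c "
from h import *
for i in range(3):
    snapshot('side'); print(get_obs()['wrist_force'].round(1),[np.round(r['uv'],1) for r in spot_point('side','probe_tip')[:1]])"
```

```text
tip by fk [ 0.6848 -0.0085  0.0476] tcp [ 0.6952 -0.0577  0.0857] rpy [-3.141  0.609  1.778] w 0.01534342482079452 ff 30.002223551273346 F [-2.6  1.   3.7]
side fk px [367.8 205.5] [(array([369. , 200.8]), 0.67)]
top fk px [329.  165.1] []
[-1.8  0.6  3.1] [array([368.8, 204.3])]
[-1.1  2.   4.2] [array([368. , 200.1])]
[-1.8  2.4  4. ] [array([365.6, 202.6])]
```

Request:
move_arm(
  steps=[0,0,0,0,0,-0.002,0,0,0,0,0,0,-0.002,0,0,0,0,0,0,-0.002,0,0,0,0,0,0,-0.002,0,0,0,0,0,0,-0.002,0],
)

```text
time: 51.45
tool_pos: [0.6955, -0.0585, 0.0839]
ee_rot: [-3.141, 0.611, 1.778]
wrist_force: [0.4, -1.7, 3.5]
width: 0.0155
finger_force: 30.0
```

Request:
move_arm(
  steps=[0,0,0,0,0,0.03,0,0,0,0,0,0,0.07,0,0,0,0,0,0,0.11,0,0,0,0,0,-0.04,0.13,0,0,0,0,-0.03,-0.07,0.13,0,0,0,0,-0.07,-0.07,0.13,0,0,0,0,-0.11,-0.06,0.13,0,0,0,0,-0.15,-0.05,0.12,0,0,0,0,-0.18,-0.03,0.11,0,0,0,0,-0.21,0,0.1,0,0,0,0,-0.23,0.03,0.1,0,0,0,0,-0.24,0.06,0.1,0],
)

```text
time: 52.65
tool_pos: [0.4522, 0.0029, 0.1813]
ee_rot: [-3.135, 0.608, 1.781]
wrist_force: [-0.1, 0.5, -0.3]
width: 0.0159
finger_force: 30.0
```

```bash
sed -i 's/^TIP=.*/TIP=np.array([.063,0,0.0])/' h.py; python3 -c "
from h import *
o=get_obs(); Rt=R.from_euler('xyz',o['ee_rot']); T=np.array(o['tool_pos']); print(T,o['ee_rot'],o['width'])
for i in range(2):
    s,ds=snapshot('side'); print([np.round(r['uv'],1) for r in spot_point('side','probe_tip')[:1]])
for z in(.0025,0,-.003): print(z,proj('side',T+Rt.apply([.063,0,z])).round(1))
S=cloud('side',ds); k=(np.linalg.norm(S-T,axis=-1)<.12); q=Rt.inv().apply(S[k]-T)
f=q[(q[:,0]>.03)&(q[:,0]<.08)&(abs(q[:,1])<.012)&(abs(q[:,2]-.002)<.02)]; print(len(f),np.polyfit(f[:,0],f[:,2],1).round(3))
hsv=cv2.cvtColor(s,cv2.COLOR_RGB2HSV)[k]; m=(hsv[:,0]<14)&(hsv[:,1]>150)&(hsv[:,2]>60); h=q[m]; print(m.sum(),np.polyfit(h[:,0],h[:,2],1).round(3),np.percentile(h,[2,98],axis=0).round(4))
plan([.4378,.1121,.055],95.5,8); plan([.4378,.1121,.015],95.5,8)
"
```

```text
[0.45219026 0.00293355 0.18131168] [-3.13537681  0.6081971   1.78080305] 0.015872908238286194
[array([260.8, 199.8])]
[array([339.8, 389.1])]
0.0025 [261.6 202.8]
0 [260.9 201.7]
-0.003 [260.2 200.3]
31 [-0.19   0.003]
134 [-0.227 -0.005] [[-0.0709 -0.0062 -0.0041]
 [-0.0026  0.0072  0.016 ]]
rv [ 0.465  0.068 -0.111] 27.7 shift [-0.011   0.0476 -0.1186] dist 0.128 tcp [0.4438 0.05   0.0638] tooldir [ 0.01 -0.14 -0.99] xdir [-0.09  0.99 -0.14]
rv [ 0.465  0.068 -0.111] 27.7 shift [-0.011   0.0476 -0.1586] dist 0.166 tcp [0.4438 0.05   0.0238] tooldir [ 0.01 -0.14 -0.99] xdir [-0.09  0.99 -0.14]
```

Request:
move_arm(
  steps=[0.1,0.015,-0.026,-0.003,0.012,-0.02,0,0.2,0.03,-0.053,-0.006,0.024,-0.05,0,0.3,0.045,-0.08,-0.009,0.036,-0.08,0,0.4,0.058,-0.1,-0.011,0.047,-0.11,0,0.43,0.062,-0.107,-0.011,0.047,-0.13,0,0.43,0.062,-0.107,-0.011,0.047,-0.13,0,0.43,0.062,-0.107,-0.011,0.047,-0.13,0],
)

```text
time: 53.55
tool_pos: [0.4442, 0.0478, 0.0533]
ee_rot: [3.14, 0.177, 1.666]
wrist_force: [0.5, 0.8, -0.5]
width: 0.0159
finger_force: 30.0
```

```bash
python3 -c "
from h import *
o=get_obs(); print(o['tool_pos'],o['ee_rot'],o['wrist_force'].round(1))
s,ds=snapshot('side'); S=cloud('side',ds); hsv=cv2.cvtColor(s,cv2.COLOR_RGB2HSV)
m=(hsv[...,0]<14)&(hsv[...,1]>150)&(hsv[...,2]>60)&(np.linalg.norm(S-o['tool_pos'],axis=-1)<.12)
h=S[m]; print(len(h),np.percentile(h,[2,98],axis=0).round(4),'slope z/y',np.polyfit(h[:,1],h[:,2],1).round(3), 'lower edge', [ (y,h[abs(h[:,1]-y)<.008][:,2].min().round(4),h[abs(h[:,1]-y)<.008][:,2].max().round(4)) for y in (-.01,.01,.03) if (abs(h[:,1]-y)<.008).any()])
u,v=proj('side',[.445,.04,.03]).astype(int)
save('s20',cv2.resize(s[v-60:v+60,u-80:u+80],(640,480),interpolation=cv2.INTER_CUBIC))
"
```

```text
[0.44415211 0.04780045 0.05333603] [3.13993396 0.17654103 1.66637865] [ 0.5  0.8 -0.5]
155 [[ 0.4395 -0.0218  0.0515]
 [ 0.4525  0.0479  0.0602]] slope z/y [0.038 0.056] lower edge [(-0.01, np.float64(0.0506), np.float64(0.0584)), (0.01, np.float64(0.0488), np.float64(0.0602)), (0.03, np.float64(0.0521), np.float64(0.0606))]
```

Request:
move_arm(
  steps=[-0.03,-0.003,0,0,0,-0.015,0,-0.03,-0.003,0,0,0,-0.024,0,-0.03,-0.003,0,0,0,-0.028,0,-0.03,-0.003,0,0,0,-0.03,0,-0.03,-0.003,0,0,0,-0.03,0,-0.03,-0.003,0,0,0,-0.03,0],
)

```text
time: 54.2
tool_pos: [0.4445, 0.0489, 0.0241]
ee_rot: [3.138, 0.206, 1.668]
wrist_force: [-0.1, -0.2, -0.1]
width: 0.0156
finger_force: 30.0
```

Request:
move_arm(
  steps=[0,0,0,0,0,-0.001,0,0,0,0,0,0,-0.002,0,0,0,0,0,0,-0.002,0,0,0,0,0,0,-0.002,0],
)

```text
time: 54.6
tool_pos: [0.4441, 0.0489, 0.0215]
ee_rot: [3.139, 0.206, 1.668]
wrist_force: [0.7, 0.5, -0.4]
width: 0.0156
finger_force: 30.0
```

Request:
move_arm(
  steps=[0,0,0,0,0,-0.001,0,0,0,0,0,0,-0.0015,0,0,0,0,0,0,-0.0015,0,0,0,0,0,0,-0.0015,0],
)

```text
time: 55.0
tool_pos: [0.4443, 0.0489, 0.0212]
ee_rot: [3.139, 0.206, 1.668]
wrist_force: [-3.6, 0.9, 4.9]
width: 0.0156
finger_force: 30.0
```

Contact. I release and withdraw along the tool axis, straight up.

Request:
move_arm(
  steps=[0,0,0,0,0,0.001,0.4,0,0,0,0,0,0.001,0.4,0,0,0,0,0,0.001,0.4,0,0,0,0,0,0.001,0.4,0,0,0,0,0.002,0.015,0.5,0,0,0,0,0.006,0.04,0.5,0,0,0,0,0.01,0.08,0.5,0,0,0,0,0.01,0.12,0.5,0,0,0,-0.03,-0.03,0.17,0.5,0,0,0,-0.06,-0.07,0.2,0.5,0,0,0,-0.09,-0.11,0.2,0.5,0,0,0,-0.11,-0.15,0.2,0.5],
)

```text
time: 56.2
tool_pos: [0.3435, -0.0852, 0.2206]
ee_rot: [3.135, 0.208, 1.67]
wrist_force: [0.7, -1.1, 0.3]
width: 0.0471
finger_force: 0.0
```

```bash
python3 m.py t21; python3 -c "
from h import *
for r in spot_point('top','probe')[:1]: print(onz('top',r['uv'],.003),r['score'])
im=cv2.imread('pics/t21.png'); cv2.imwrite('pics/t21v.png',im)
print(get_obs()['time'])"
```

```text
red (array([0.5088, 0.3094]), 138, 66.4, np.float64(0.103))
 rect [524.  309.8] [112.2 143.6] 83.0
 collars [[0.5763999819755554, 0.3345000147819519], [0.5687000155448914, 0.2712000012397766]]
blue (array([0.6265, 0.0289]), 160, 65.8, np.float64(0.103))
 rect [642.2  26.9] [111.8 144.1] 81.7
 collars [[0.6944000124931335, 0.051500000059604645], [0.685699999332428, -0.011599999852478504]]
yellow (array([ 0.4968, -0.2986]), 176, 63.5, np.float64(0.102))
 rect [ 511.9 -303. ] [112.5 143.9] 79.2
 collars [[0.5534999966621399, -0.34209999442100525], [0.5655999779701233, -0.2800999879837036]]
mat 5385 [410.2  26.5] [172.2 262. ] 6.5 0.0035 [0.4393 0.0469]
handle 77 [399.8  12.1] [51.1 12.3] 88.0 0.0244 [0.4007 0.0132]
probe 0.55 [ 0.4034 -0.005   0.003 ] [326.6, 303.5]
probe_tip 0.89 [0.4008 0.0845 0.014 ] [283.1, 304.8]
[ 0.34283459 -0.08649732  0.21917044] [3.13638717 0.20661012 1.66050198] [-0.223 -0.41   1.813 -0.196  1.667 -0.339]
[ 0.40339091 -0.00502493  0.003     ] 0.55
56.4
```

View pics/t21.png

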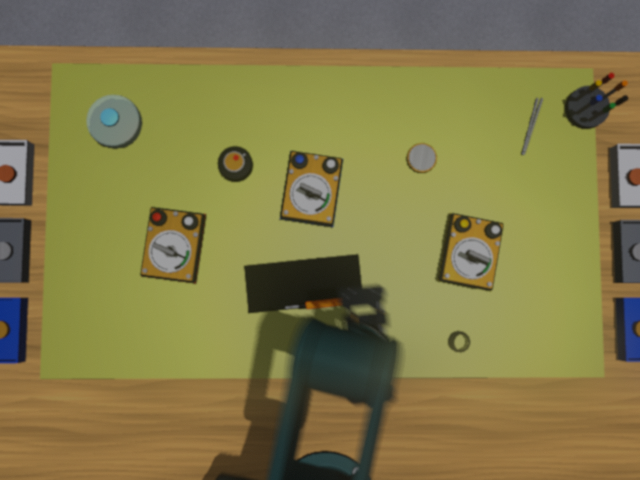

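The keys are all still in the green, but the probe now lies about 4 cm nearer the base, at (325,304), on the mat's near edge. It was knocked aside. I clear the arm and measure.

Request:
move_arm(
  steps=[0.07,0.01,0,0,-0.04,0,0.5,0.14,0.015,0,0,-0.08,0,0.5,0.205,0.02,0,0,-0.12,0,0.5,0.205,0.02,0,0,-0.16,0,0.5,0.205,0.02,0,0,-0.16,0,0.5],
)

```text
time: 56.9
tool_pos: [0.3446, -0.2469, 0.2166]
ee_rot: [-3.141, -0.002, 1.665]
wrist_force: [0.4, 0.4, 0.5]
width: 0.0466
finger_force: 0.0
```

```bash
python3 m.py t22 | tail -5; python3 -c "
from h import *
s,ds=snapshot('side'); S=cloud('side',ds); hsv=cv2.cvtColor(s,cv2.COLOR_RGB2HSV)
M=(S[...,0]>.32)&(S[...,0]<.56)&(S[...,1]>-.14)&(S[...,1]<.2)
o=M&(hsv[...,0]<18)&(hsv[...,1]>150)&(hsv[...,2]>60)&(S[...,2]<.06); q=S[o]; print(len(q),np.percentile(q,[1,99],axis=0).round(4))
print([(onz('side',r['uv'],.014).round(4),r['score']) for r in spot_point('side','probe_tip')[:1]])
"
```

```text
mat 4941 [445.5  43.3] [ 97.7 236.2] 6.2 0.0037 [0.4481 0.0463]
handle 136 [406.1  -6.3] [14. 89.] 6.5 0.0254 [ 0.4066 -0.004 ]
probe 0.69 [ 0.4005 -0.0079  0.003 ] [328.0, 304.9]
probe_tip 0.61 [0.3983 0.0802 0.014 ] [285.2, 306.0]
[ 0.34472302 -0.24292062  0.21757952] [ 3.13990820e+00 -2.49805601e-03  1.67058323e+00] [-0.751 -0.203  1.65   0.003  1.695 -0.85 ]
366 [[ 0.3929 -0.0505  0.0098]
 [ 0.4151  0.0392  0.0297]]
[(array([0.3993, 0.0869, 0.014 ]), 0.76)]
```

The probe lies flat but only just within the near edge. I pick it up and re-centre it.

Request:
move_arm(
  steps=[0,0,0.014,0.01,0.045,0,0.4,0,0,0.014,0.02,0.09,0,0.4,0,0,0.014,0.03,0.135,0,0.4,0,0,0.014,0.045,0.18,0,0.4,0,0,0.014,0.06,0.22,-0.01,0.4,0,0,0.014,0.06,0.24,-0.04,0.4,0,0,0.014,0.06,0.24,-0.09,0.4,0,0,0.014,0.06,0.24,-0.14,0.4,0,0,0.014,0.06,0.24,-0.165,0.4,0,0,0.014,0.06,0.24,-0.165,0.4],
)

```text
time: 58.15
tool_pos: [0.3997, -0.0023, 0.0495]
ee_rot: [-3.136, -0.003, 1.685]
wrist_force: [-0.3, 0.6, -0.2]
width: 0.0375
finger_force: 0.0
```

```bash
python3 -c "
from h import *
o=get_obs(); print(o['tool_pos'],o['ee_rot'])
s,ds=snapshot('side'); S=cloud('side',ds); hsv=cv2.cvtColor(s,cv2.COLOR_RGB2HSV)
M=(S[...,0]>.32)&(S[...,0]<.56)&(S[...,1]>-.14)&(S[...,1]<.2)
o=M&(hsv[...,0]<18)&(hsv[...,1]>150)&(hsv[...,2]>60)&(S[...,2]<.04); q=S[o]; print(len(q),np.percentile(q,[1,99],axis=0).round(4))"
```

```text
[ 0.39972766 -0.0022623   0.04953491] [-3.13560271e+00 -2.66297907e-03  1.68525869e+00]
245 [[ 0.3969 -0.0502  0.0114]
 [ 0.4169  0.0121  0.0291]]
```

Request:
move_arm(
  steps=[0,0,0,0.003,0,0,0.4,0,0,0,0.003,0,-0.01,0.4,0,0,0,0.003,0,-0.022,0.4,0,0,0,0.003,0,-0.029,0.4,0,0,0,0.003,0,-0.029,0.4,0,0,0,0.003,0,-0.029,0,0,0,0,0.003,0,-0.029,0,0,0,0,0.003,0,-0.029,0,0,0,0,0.003,0,-0.029,0,0,0,0,0.003,0,-0.029,0,0,0,0,0.003,0,-0.029,0,0,0,0,0.003,0,-0.029,0],
)

```text
time: 59.4
tool_pos: [0.407, -0.0045, 0.0248]
ee_rot: [3.138, 0.0, 1.682]
wrist_force: [-0.5, -0.0, 1.9]
width: 0.0159
finger_force: 30.0
```

Request:
move_arm(
  steps=[0,0,0,0,0,0.008,0,0,0,0,0,0,0.015,0,0,0,0,0.02,0.014,0.015,0,0,0,0,0.0395,0.029,0.015,0,0,0,0,0.0395,0.029,0.008,0,0,0,0,0.0395,0.029,0.003,0,0,0,0,0.0395,0.029,0,0,0,0,0,0.0395,0.029,0,0,0,0,0,0.0395,0.029,0,0],
)

```text
time: 60.3
tool_pos: [0.4451, 0.0244, 0.0248]
ee_rot: [3.141, -0.001, 1.681]
wrist_force: [-2.4, 0.8, 4.8]
width: 0.0157
finger_force: 30.0
```

Request:
move_arm(
  steps=[0,0,0,0,0,0,0.4,0,0,0,0,0,0,0.5,0,0,0,0,0,0,0.5,0,0,0,0,0,0,0.5,0,0,0,0,0,0.02,0.5,0,0,0,0,0,0.06,0.5,0,0,0,0,0,0.11,0.5,0,0,0,0,0,0.16,0.5,0,0,0,-0.03,-0.04,0.19,0.5,0,0,0,-0.06,-0.08,0.19,0.5,0,0,0,-0.08,-0.12,0.19,0.5,0,0,0,-0.1,-0.16,0.19,0.5],
)

```text
time: 61.5
tool_pos: [0.3453, -0.1367, 0.2152]
ee_rot: [3.137, 0.002, 1.683]
wrist_force: [1.8, -1.6, 0.3]
width: 0.047
finger_force: 0.0
```

Request:
move_arm(
  steps=[0,0,0,0,-0.04,0,0.5,0,0,0,0,-0.08,0,0.5,0,0,0,0,-0.11,0,0.5,0,0,0,0,-0.11,0,0.5,0,0,0,0,-0.11,0,0.5],
)

```text
time: 62.0
tool_pos: [0.3461, -0.2454, 0.2141]
ee_rot: [3.139, -0.001, 1.681]
wrist_force: [0.2, -0.9, 0.0]
width: 0.047
finger_force: 0.0
```

```bash
python3 m.py t23; python3 -c "
from h import *
s,ds=snapshot('side'); S=cloud('side',ds); hsv=cv2.cvtColor(s,cv2.COLOR_RGB2HSV)
M=(S[...,0]>.32)&(S[...,0]<.56)&(S[...,1]>-.14)&(S[...,1]<.2)
o=M&(hsv[...,0]<18)&(hsv[...,1]>150)&(hsv[...,2]>60)&(S[...,2]<.06); q=S[o]; print(len(q),np.percentile(q,[1,99],axis=0).round(4))
for n in('cushion','plate','loupe'): print(n,[onz('top',r['uv'],0).round(4) for r in spot_point('top',n)[:1]])
"
```

```text
red (array([0.5089, 0.3095]), 137, 66.4, np.float64(0.102))
 rect [524.1 309.8] [112.5 144.1] 82.5
 collars [[0.5764999985694885, 0.3343000113964081], [0.5687999725341797, 0.2711000144481659]]
blue (array([0.6265, 0.0289]), 160, 65.7, np.float64(0.102))
 rect [642.5  26.9] [111.7 144.1] 81.8
 collars [[0.6948999762535095, 0.05169999971985817], [0.6858999729156494, -0.01140000019222498]]
yellow (array([ 0.4968, -0.2984]), 177, 63.8, np.float64(0.104))
 rect [ 512.1 -302.9] [112.4 143.7] 79.2
 collars [[0.5533000230789185, -0.3424000144004822], [0.5651999711990356, -0.2806999981403351]]
mat 4794 [446.   43.4] [ 97.  236.6] 5.9 0.0038 [0.4455 0.0448]
handle 145 [447.   23.4] [14.2 87.1] 6.4 0.0254 [0.4475 0.0264]
probe 0.79 [0.4418 0.0193 0.003 ] [314.9, 284.9]
probe_tip 0.75 [ 0.7081 -0.215   0.014 ] [426.6, 158.3]
[ 0.34647003 -0.24435221  0.21450866] [ 3.13870017e+00 -3.82270438e-04  1.68358101e+00] [-0.75  -0.199  1.652  0.002  1.686 -0.863]
352 [[ 0.435  -0.0207  0.0092]
 [ 0.4585  0.067   0.0293]]
cushion [array([0.6917, 0.1874, 0.    ])]
plate [array([ 0.7168, -0.2071,  0.    ])]
loupe []
```

```bash
python3 -c "
from bench import *
print(close_job())"
```

```text
the job is handed in; nothing more can be done
None
```

The job is handed in, no verdict returned: all three movements wound into the green, six studs pressed in order, probe flat and centred on the mat after I re-placed it; cushion and plate unmoved by the last check, loupe not detected in that check.

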